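# Slide the sandwich mould under the bench press and clamp it

## Robot

A 7-joint arm with a two-finger parallel gripper is mounted at the origin on the work surface. World frame = base frame: x ahead of the robot, y to its left, z up, the work surface at z = 0. Lengths are in m, angles in rad, forces in N, time in s.
With the tool pointing down it reaches from about 0.4 to 0.85 m from the base axis. Payload 10.4 kg.
Tool frame: the origin (TCP) lies midway between the tips of the shut fingers; the grasp point (between the pads) lies 19 mm behind it; z points along the fingers, y is the direction in which the jaws open and shut (so a half turn about z gives the same grasp; the last joint's range is limited). The gripper opens to 85 mm and grips with 20 to 120 N. Pads are 22 mm wide; open, the fingers measure 114 mm over their backs; the gripper's body (76 mm by 85 mm) begins 54 mm behind the grasp point. The pads swing forward as they close: fully open they stand 13 mm farther back than shut.
Start: joints at [-1.275, 0.332, -0.065, 1.46, 0.022, 1.35, -0.088], TCP at [0.196, 0.594, 0.231] pointing down, gripper open.
Joint ranges: [-2.6, 2.6], [-0.5, 2.12], [-1.47, 1.34], [0.16, 2.42], [-1.27, 4.41], [0.06, 2.06], [-2.6, 2.6]. Speed limits (rad/s): [2.22, 2.22, 2.79, 2.79, 3.14, 3.14, 3.14].

## Interface

Orientations are given as a unit quaternion [x, y, z, w].
In Python, from workcell import get_obs, camera, calibration, hand_in gives the robot as it stands.
- The arm moves only by the shell command python3 -m handwheel 'ROWS' [FORCE]. ROWS is JSON, a list of rows, each an object with "jaw": the finger opening in mm, from 0 to 85.4; "delta_pos": the shift along the tool's x, y, z scaled (see below), a list of three; "turn": the turn about the tool's z scaled (see below). In form: [{"jaw": jaw, "delta_pos": [tx, ty, tz], "turn": turn}, ...]. A call has 1 to 10 rows; each row is the pose to reach, as a shift and turn from the pose commanded when the call began, along the tool's axes at that moment, turning the shorter way round; what a row does not reach only later rows make up. The controller multiplies each number of a shift by 1 m and each number of a turn by pi rad. A row lasts 1/12 s, in which the tool goes at most 41.7 mm and 7.16 degrees, less where a joint would pass 70% of its speed; a pose out of reach is approached as far as the arm can. A call with a number of a shift or a turn outside -1 to 1 is refused whole. A call with a gripper value outside its range is refused whole. The fingers move at their own pace and stop on an object; FORCE is the grip in N (left out, the last holds). Time passes only in rows, so rows that repeat a pose let the fingers close. It gives the time, the measured TCP pose, the force and the opening at its end, in the units of the state.
- get_obs(): the state, without advancing time (a new reading comes with each control period).
- camera(name): name is "side" or "top" or "wrist"; returns the picture (420x560x3 uint8, red, green, blue); there is no depth.
- calibration(name): a dict with "mtx" (3x3 intrinsics, pixels), "dist_coeffs" ([k1, k2, p1, p2, k3] as OpenCV has them; the pictures are not rectified), "rvec" (rotation vector, rad) and "tvec" (3), from world to camera coordinates, as OpenCV has them. Camera axes: x right, y down, z forward; pixel columns grow to the right and rows downward; lengths in m; the calibration is good to about 2 mm. A picture is of the moment at which its call begins: read the wrist's pose just before it. calibration takes no time and is no camera call; for the wrist camera it gives the pose at the moment of the call.
- hand_in(): hands the job in, once; it reports no verdict.
The state is a dict: "clock": time; "joint_pos": joint angles; "joint_velocities": joint speeds; "tau": joint torques, N m; "position": TCP position; "ee_rot": TCP orientation; "ft_force": force on the tool from outside, world axes, zero at the start; "torque": the same for the moment, N m; "grip_width": opening from 0.0 (shut) to 1.0 (fully open).
Only numpy, scipy, OpenCV 4.12 (cv2) and the standard library are available. Lean on these libraries where they do the work, as an engineer would, in place of code of your own. Each camera call takes 0.05 s, during which the arm holds its last target.

## Task

Slide the lidded ice-cream-sandwich mould flat on the counter under the overhanging head of the bench press until its nose is fully home against the press's column, without knocking the head, lifting the mould or tilting it. Then turn the press's T-handle clockwise until the pad meets the lid, and go on to snug it lightly (about an eighth of a turn more; do not crank it down). Leave the jar, bowl and paper tub where they are.

Things in the scene. Friction and masses are not known exactly. Their poses are not given: they have to be found in the camera images.
- mould_center (a point): The mould: a closed aluminium box with a blue lid (one rigid piece, lid cannot come off), 130 long (its x) x 110 wide (y) x 47 mm high, about 0.7 kg, lying loose on the counter. This point is its centre, 23.5 mm above the counter. Its +x axis points to the nose that goes under the press first; the handle is at the opposite, -x end.
- mould_handle (a point): Grip point of the mould's black stub handle: a bar 24 wide (y), 26 high (13 to 39 mm above the counter), sticking out 50 mm from the -x end of the mould. This point lies on the handle's centre line, 26 mm above the counter, 95 mm behind the mould's centre along -x (30 mm out from the box). Same axes as the mould.
- mould: The same mould; origin at the centre of its underside.
- press_home (a point): Where the mould's centre is when it is home in the press: on the axis of the ram, 23.5 mm above the counter. The press is a fixed C-frame: mouth open to its -x, the mould goes in along +x (so mould x and press x then agree) until the nose meets the column, whose face is 65 mm beyond this point. Two dark feet, 16 mm high, from 35 mm before this point to the column, bound a lane 126 mm wide (63 mm each side). Nothing covers the counter in the lane.
- press_head_edge (a point): Middle of the lower front edge of the press's red overhanging head (steel plate on top): 85 mm above the counter, 90 mm before press_home along the press's -x. The head is 76 mm wide, 50 mm deep in height (85 to 135 mm above the counter), and reaches from here back to the column. With the mould home, the handle's grip point is only 5 mm in front of this edge, so the tool must lean back (about 40 degrees, fingers pointing forward and down) to stay clear.
- press_head: The red overhanging head of the press (fixed); origin on the counter under the ram axis.
- press_pad: The round black rubber pad, 54 mm across, at the lower end of the ram under the head; body axes as the press. It is sprung: it starts to yield at 2.5 N and then takes 2.5 N per mm.
- press_pad_face (a point): Centre of the pad's lower face. It is 61 mm above the counter (14 mm above the lid of the mould) when the screw reads 0, and goes down 6 mm per radian until it meets the lid.
- press_screw (a joint): Turn of the T-handle in rad, 0 to 4.3, growing clockwise seen from above; it lowers the ram 6 mm per rad (coarse thread) and holds where it is left (friction 0.15 N m). It starts at 0 to 1.1. The pad meets the lid at 2.33; about 3.0 is a good snug (some 12 N); by 3.8 it is too tight (25 N).
- press_bar (a point): Centre of the black T-handle bar on top of the head: 110 long (its x) x 18 wide (y) x 20 mm high, its centre 204 mm above the counter, on an 18 mm thick upright stem in line with the ram. It turns in place, without rising or sinking. The highest part of the head below it is a collar, 145 mm above the counter, 48 mm across.
- jar: Bystander: amber jar, 72 mm across, 100 mm high; origin under its base. Leave alone.
- bowl: Bystander: steel bowl, 130 mm across, 55 mm high; origin under its base. Leave alone.
- tub: Bystander: paper tub, 80 mm across, 70 mm high; origin under its base. Leave alone.
Mind the look-alikes: they are no part of the job. Of the things like the mould, leave any that is orange or yellow; of the rest the smaller one is meant.

How it is judged:
By the outcome, as a careful person would: the job done as asked, in the order asked, and still so for the second after the job is handed in, with the robot touching nothing.
It also fails if it takes over 62 s, if anything falls off the work surface, if the arm or the gripper's body presses on something with over 40 N, if the wrist force passes 120 N, or if a joint passes its speed limit or range.

## Working session

There is one attempt and no reset: what is moved stays moved. The work goes in short steps, Python scripts to look and compute and a shell command to move; the robot and the scene stay as the last step left them, time stands still between calls to the robot, and variables do not carry over. Pictures are saved under pics/ and viewed, and the job is handed in when it is done.

```bash
ls; mkdir -p pics; python3 - <<'E'
from workcell import *
import cv2
o=get_obs(); print(o)
for n in ["side","top","wrist"]:
    c=calibration(n); print(n,c)
    im=camera(n); cv2.imwrite(f"pics/{n}0.png",im[:,:,::-1])
E
```

```text
pics
{'clock': 0.0, 'joint_pos': array([-1.2745416 ,  0.33288429, -0.06468929,  1.46096091,  0.02162219,
        1.34992312, -0.08850222]), 'joint_velocities': array([-0.00037292,  0.00122504, -0.00099678,  0.00079328, -0.00077979,
        0.00182829,  0.00112402]), 'tau': array([-7.85603752e-04, -6.25442362e+01,  4.88328526e-02, -3.91614461e+01,
        1.62256428e-02,  9.53648589e-03, -7.26039644e-06]), 'position': array([0.1958211 , 0.59311806, 0.23049882]), 'ee_rot': array([ 1.58745938e-01,  9.87319188e-01, -7.36430491e-04, -7.01439294e-05]), 'ft_force': array([ 0.22404604,  0.64065948, -0.36917131]), 'torque': array([ 0.00566107, -0.00193044,  0.02723129]), 'grip_width': 1.0011280487602585}
side {'mtx': array([[469.78863714,   0.        , 279.58220765],
       [  0.        , 469.78863714, 212.828434  ],
       [  0.        ,   0.        ,   1.        ]]), 'dist_coeffs': array([0.04225074, 0.        , 0.        , 0.        , 0.        ]), 'rvec': array([ 2.75078998, -0.67724159,  0.11833981]), 'tvec': array([-0.47972701,  0.23509601,  1.54123632])}
top {'mtx': array([[424.55207876,   0.        , 281.95824746],
       [  0.        , 424.55207876, 210.22913117],
       [  0.        ,   0.        ,   1.        ]]), 'dist_coeffs': array([-0.05122328,  0.        ,  0.        ,  0.        ,  0.        ]), 'rvec': array([ 2.12775381, -2.17812773,  0.15429045]), 'tvec': array([-0.03208402,  0.53929059,  1.38442285])}
wrist {'mtx': array([[341.47586159,   0.        , 279.05549051],
       [  0.        , 341.47586159, 210.62412499],
       [  0.        ,   0.        ,   1.        ]]), 'dist_coeffs': array([-0.080472,  0.      ,  0.      ,  0.      ,  0.      ]), 'rvec': array([-2.34676935, -1.69906342, -0.24583483]), 'tvec': array([-0.62495922, -0.03869823,  0.37963492])}
```

View pics/side0.png

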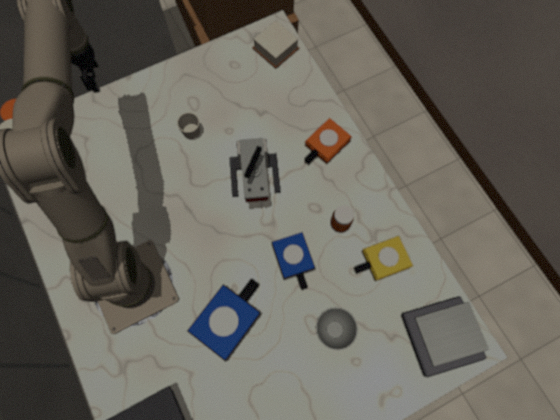

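View pics/top0.png

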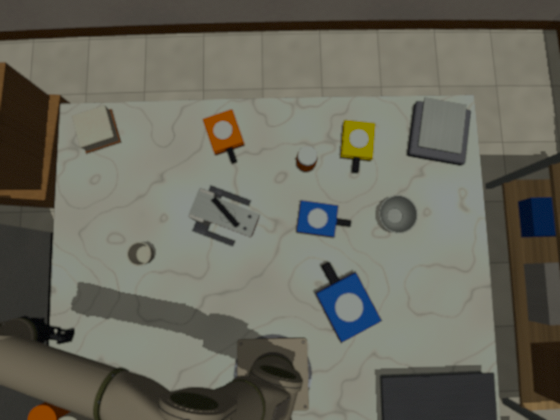

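View pics/wrist0.png

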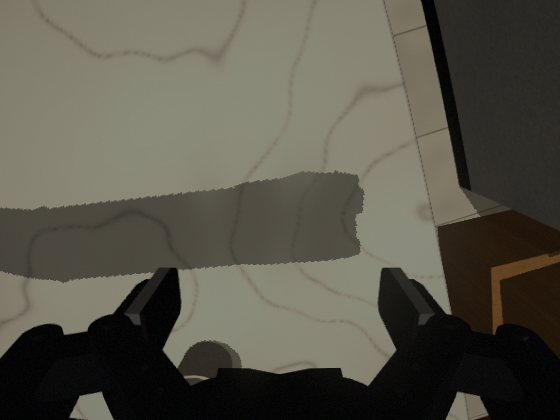

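The large blue mould at top (348,306), orange (224,132) and yellow (358,140) are look-alikes. The one I want is the smaller blue mould at top (318,218), side (294,255). The press is at top (225,212), with its mouth towards that mould.

```bash
cat > h.py <<'E'
from workcell import *
import cv2, numpy as np
from scipy.spatial.transform import Rotation as R
def ray(cal,uv):
    p=cv2.undistortPoints(np.array(uv,float).reshape(-1,1,2),cal["mtx"],cal["dist_coeffs"]).reshape(-1,2)
    Rm=cv2.Rodrigues(cal["rvec"])[0]; c=-Rm.T@cal["tvec"]
    return c,(np.c_[p,np.ones(len(p))]@Rm)
def plane(cal,uv,z):
    c,d=ray(cal,uv); return c+d*((z-c[2])/d[:,2])[:,None]
def proj(cal,P):
    return cv2.projectPoints(np.array(P,float).reshape(-1,1,3),cal["rvec"],cal["tvec"],cal["mtx"],cal["dist_coeffs"])[0].reshape(-1,2)
E
python3 - <<'E'
from h import *
for n,box in [("top",(290,190,360,245)),("side",(265,225,325,295)),]:
    cal=calibration(n); im=cv2.imread(f"pics/{n}0.png")
    Rm=cv2.Rodrigues(cal["rvec"])[0]; print(n,"cam",-Rm.T@cal["tvec"])
    hsv=cv2.cvtColor(im,cv2.COLOR_BGR2HSV); m=cv2.inRange(hsv,(100,120,60),(130,255,255))
    x0,y0,x1,y1=box; k=np.zeros_like(m);k[y0:y1,x0:x1]=m[y0:y1,x0:x1]
    cs,_=cv2.findContours(k,cv2.RETR_EXTERNAL,cv2.CHAIN_APPROX_NONE); c=max(cs,key=cv2.contourArea)
    r=cv2.minAreaRect(c); P=plane(cal,cv2.boxPoints(r),.047); print(r,"\n",P.round(4),P.mean(0).round(4), np.linalg.norm(np.diff(P,axis=0),axis=1).round(4))
for n,b in [("top",(150,150,370,270)),("side",(215,110,335,310))]:
    im=cv2.imread(f"pics/{n}0.png"); x0,y0,x1,y1=b
    s=3.5 if n=="top" else 2.9
    cv2.imwrite(f"pics/{n}0c.png",cv2.resize(im[y0:y1,x0:x1],None,fx=s,fy=s,interpolation=cv2.INTER_CUBIC))
c=calibration("wrist");Rm=cv2.Rodrigues(c["rvec"])[0];o=get_obs();T=R.from_quat(o["ee_rot"]).as_matrix()
print("wristcam in tool",T.T@(-Rm.T@c["tvec"]-o["position"]),"dir",T.T@Rm.T, "tool axes",T)
E
```

```text
top cam [ 0.34412651 -0.0340173   1.44530624]
((317.3600158691406, 218.47999572753906), (38.18376922607422, 30.829858779907227), 8.130102157592773) 
 [[ 0.4666 -0.0903  0.047 ]
 [ 0.5683 -0.1077  0.047 ]
 [ 0.5472 -0.2333  0.047 ]
 [ 0.4457 -0.2146  0.047 ]] [ 0.5069 -0.1615  0.047 ] [0.1032 0.1273 0.1032]
side cam [ 0.29521987 -0.44592793  1.5410422 ]
((292.95001220703125, 254.84999084472656), (36.99864196777344, 31.622774124145508), 71.56504821777344) 
 [[ 0.4638 -0.0954  0.047 ]
 [ 0.5672 -0.1111  0.047 ]
 [ 0.5444 -0.2317  0.047 ]
 [ 0.4436 -0.2155  0.047 ]] [ 0.5048 -0.1634  0.047 ] [0.1047 0.1228 0.1021]
wristcam in tool [ 0.0716733   0.00034371 -0.14381851] dir [[ 1.19230439e-03 -9.58677854e-01 -2.84491389e-01]
 [ 9.99999187e-01  1.01414215e-03  7.73548199e-04]
 [-4.53068818e-04 -2.84492080e-01  9.58678283e-01]] tool axes [[-9.49610682e-01  3.13431752e-01 -3.00420016e-04]
 [ 3.13431894e-01  9.49610123e-01 -1.03032660e-03]
 [-3.76551823e-05 -1.07257036e-03 -9.99999424e-01]]
```

View pics/top0c.png

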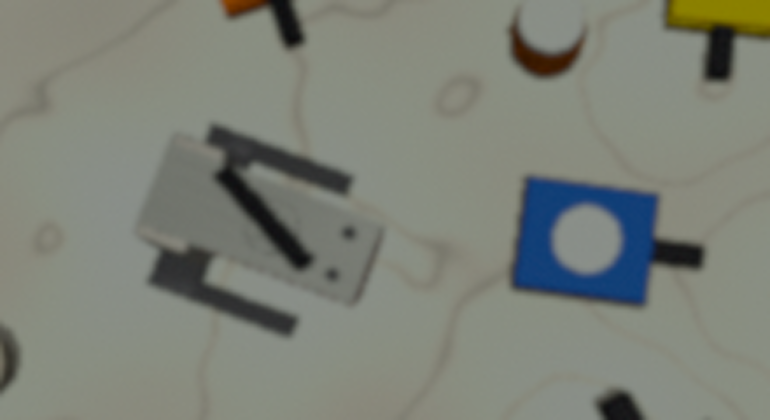

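View pics/side0c.png

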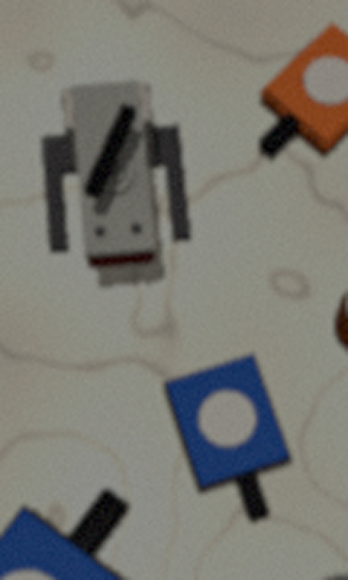

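```bash
python3 - <<'E'
from h import *
for n,b in [("top",(180,180,265,250)),("side",(225,130,285,215))]:
    cal=calibration(n); im=cv2.imread(f"pics/{n}0.png"); x0,y0,x1,y1=b
    g=cv2.cvtColor(im,cv2.COLOR_BGR2GRAY)
    big=cv2.resize(im[y0:y1,x0:x1],None,fx=8,fy=8,interpolation=cv2.INTER_CUBIC); cv2.imwrite(f"pics/{n}0d.png",big[:600,:800])
    for th in (35,50,62,75):
        k=np.zeros_like(g); k[y0:y1,x0:x1]=(g[y0:y1,x0:x1]<th)*255
        cs,_=cv2.findContours(k,cv2.RETR_EXTERNAL,cv2.CHAIN_APPROX_NONE)
        for c in cs:
            if cv2.contourArea(c)<25: continue
            r=cv2.minAreaRect(c); q=cv2.boxPoints(r)
            print(n,th,np.round(r[0],1),np.round(r[1],1),round(r[2],1),"@.214",plane(cal,[r[0]],.204)[0].round(4)[:2],"@.016",plane(cal,q,.016)[:,:2].round(4).tolist())
E
```

```text
top 35 [224.8 211.7] [34.7  3.8] 48.4 @.214 [0.5149 0.1252] @.016 [[0.5821, 0.1934], [0.5906, 0.1836], [0.4998, 0.1056], [0.4914, 0.1154]]
top 50 [210.4 230.4] [30.5  9.6] 32.5 @.214 [0.4603 0.1681] @.016 [[0.4932, 0.2511], [0.5204, 0.2337], [0.4627, 0.1465], [0.4358, 0.164]]
top 50 [226.  209.9] [37.3  9.4] 51.3 @.214 [0.5201 0.1219] @.016 [[0.5881, 0.1976], [0.6078, 0.1726], [0.5057, 0.0938], [0.4863, 0.1188]]
top 62 [214.8 231.5] [41.6 12.4] 22.6 @.214 [0.4568 0.155 ] @.016 [[0.4833, 0.2568], [0.5219, 0.2407], [0.4645, 0.1107], [0.4263, 0.1271]]
top 62 [224.6 205.2] [40.3 28.7] 25.5 @.214 [0.5344 0.1257] @.016 [[0.5504, 0.233], [0.6391, 0.1909], [0.576, 0.0667], [0.4883, 0.1096]]
top 75 [214.7 231.5] [42.5 13.7] 21.8 @.214 [0.457  0.1553] @.016 [[0.4809, 0.2595], [0.524, 0.2423], [0.4673, 0.1087], [0.4247, 0.1263]]
top 75 [224.4 205.1] [41.7 29.5] 25.6 @.214 [0.5347 0.1263] @.016 [[0.5507, 0.2364], [0.642, 0.1928], [0.5765, 0.0646], [0.4863, 0.1089]]
side 35 [257.  199.2] [ 2.5 20.1] 83.7 @.214 [0.4676 0.0083] @.016 [[0.4612, 0.0888], [0.5259, 0.0642], [0.5226, 0.0555], [0.4579, 0
[... 967 characters left out ...]
13]]
side 62 [272.1 172. ] [39.3 10.7] 83.7 @.214 [0.5489 0.0662] @.016 [[0.5946, 0.2154], [0.6304, 0.202], [0.5748, 0.063], [0.5401, 0.0762]]
side 62 [253.6 164.3] [10.1 37. ] 23.6 @.214 [0.5102 0.1156] @.016 [[0.4775, 0.1634], [0.5825, 0.256], [0.6047, 0.2265], [0.4994, 0.1347]]
side 75 [257.1 199.4] [ 5.8 22.4] 84.8 @.214 [0.4674 0.0074] @.016 [[0.4599, 0.0954], [0.5314, 0.0665], [0.5233, 0.0468], [0.4521, 0.0757]]
side 75 [236.1 175.6] [40.7 10.8] 85.8 @.214 [0.4456 0.1067] @.016 [[0.4787, 0.2643], [0.5141, 0.2494], [0.4552, 0.1066], [0.4209, 0.1212]]
side 75 [266.1 168.6] [39.2 38.9] 18.4 @.214 [0.5381 0.0849] @.016 [[0.4744, 0.1581], [0.5765, 0.2654], [0.6718, 0.1608], [0.568, 0.0571]]
```

```bash
sleep 0
```

```text
(no output)
```

View pics/top0d.png

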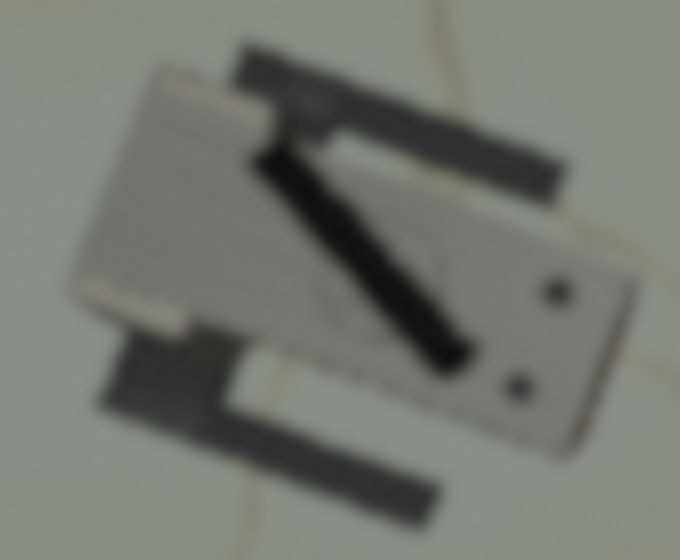

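View pics/side0d.png

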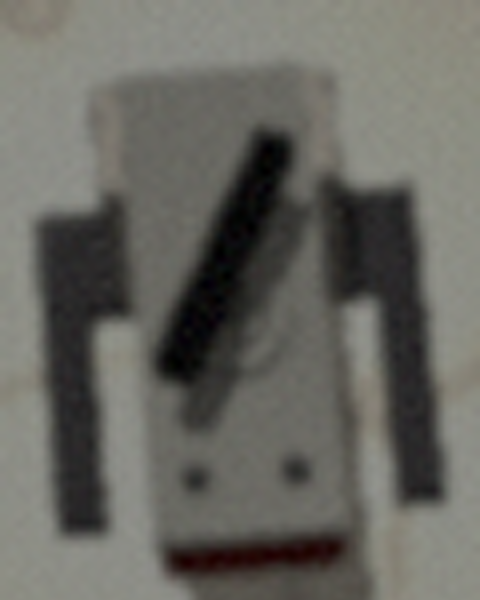

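```bash
python3 - <<'E'
from h import *
t=calibration("top"); s=calibration("side")
T=lambda p,z: plane(t,np.array(p)/8+[180,180],z)[:,:2]
S=lambda p,z: plane(s,np.array(p)/8+[225,130],z)[:,:2]
ram=np.array([.514,.1235])
def rep(nm,a): 
    m=a.mean(0); d=ram-m; print(nm,a.round(4).tolist(),"mid",m.round(4),"dist",np.linalg.norm(d).round(4),"dir",np.degrees(np.arctan2(d[1],d[0])).round(1),"perp",np.degrees(np.arctan2(*(a[1]-a[0])[::-1])).round(1))
rep("top plate front",T([(637,283),(570,458)],.138))
rep("side red low",S([(175,575),(342,557)],.085))
rep("side red top",S([(167,550),(345,540)],.138))
rep("top feet inner front",T([(553,203),(438,487)],.016))
rep("side feet inner front",S([(402,503),(104,533)],.016))
def line(nm,a): d=a[0]-a[1];print(nm,a.round(4).tolist(),np.degrees(np.arctan2(d[1],d[0])).round(1))
line("top upfoot outer",T([(245,42),(567,163)],.016));line("top lowfoot outer",T([(98,403),(425,530)],.016))
line("top low inner",T([(232,403),(438,487)],.016))
line("top plate",T([(160,62),(637,283)],.138));line("top plate",T([(70,287),(570,458)],.138))
line("side Lfoot outer",S([(38,220),(63,533)],.016));line("side Rfoot outer",S([(408,185),(442,500)],.016))
line("bar top",T([(268,148),(455,363)],.214));line("bar side",S([(273,135),(175,372)],.214))
E
```

```text
top plate front [[0.51, 0.0257], [0.4426, 0.0527]] mid [0.4763 0.0392] dist 0.0923 dir 65.9 perp 158.2
side red low [[0.4492, 0.0557], [0.5135, 0.0309]] mid [0.4814 0.0433] dist 0.0866 dir 67.9 perp -21.0
side red top [[0.4455, 0.0483], [0.5099, 0.0194]] mid [0.4777 0.0338] dist 0.0967 dir 68.0 perp -24.1
top feet inner front [[0.5606, 0.0665], [0.4409, 0.1165]] mid [0.5007 0.0915] dist 0.0347 dir 67.5 perp 157.3
side feet inner front [[0.5583, 0.0636], [0.4379, 0.1108]] mid [0.4981 0.0872] dist 0.0396 dir 66.4 perp 158.6
top upfoot outer [[0.6334, 0.1977], [0.5777, 0.0603]] 67.9
top lowfoot outer [[0.4796, 0.26], [0.4229, 0.1221]] 67.7
top low inner [[0.4783, 0.2033], [0.4409, 0.1165]] 66.7
top plate [[0.6015, 0.2113], [0.51, 0.0257]] 63.7
top plate [[0.5135, 0.2461], [0.4426, 0.0527]] 69.9
side Lfoot outer [[0.4772, 0.257], [0.4223, 0.119]] 68.3
side Rfoot outer [[0.6306, 0.1963], [0.5743, 0.0568]] 68.0
bar top [[0.5535, 0.1571], [0.4725, 0.089]] 40.1
bar side [[0.5504, 0.1561], [0.4721, 0.0846]] 42.4
```

Fixing the choice: the small blue mould at top (318,218) measures 130 × 105 mm. The other blue one is larger, and the crop confirms the lid and handle. Mould yaw is about 80°, press yaw about 67.7°, and home is about (0.513, 0.123).

The interface offers no tilt. My plan is to drag the mould by its handle until it is partly in the lane. Then, with the tool vertical and the fingers open, I push the handle's end with the back of one finger, which sits 57 mm ahead of the tool axis and so keeps the body clear of the head.

```bash
cat >> h.py <<'E'
def go(x,y,z,ang):
    o=get_obs(); T=R.from_quat(o["ee_rot"]).as_matrix(); p=o["position"]
    a=np.degrees(np.arctan2(T[1,0],T[0,0]))
    d=T.T@(np.array([x,y,z])-p); t=((a-ang+180)%360-180)/180
    print("clk",o["clock"],"pos",p.round(4),"xang",a.round(2),"tz",T[:,2].round(4),"F",o["ft_force"].round(1),"M",o["torque"].round(3),"g",round(o["grip_width"],3),"q",o["joint_pos"].round(2)); print("delta",d.round(4),"turn",round(t,4))
if __name__=="__main__":
    import sys; go(*map(float,sys.argv[1:5]))
E
python3 h.py .45 .17 .28 120
python3 -m handwheel '[{"jaw":85,"delta_pos":[-0.374,-0.322,-0.05],"turn":0.23},{"jaw":85,"delta_pos":[-0.374,-0.322,-0.05],"turn":0.23},{"jaw":85,"delta_pos":[-0.374,-0.322,-0.05],"turn":0.23},{"jaw":85,"delta_pos":[-0.374,-0.322,-0.05],"turn":0.23},{"jaw":85,"delta_pos":[-0.374,-0.322,-0.05],"turn":0.23},{"jaw":85,"delta_pos":[-0.374,-0.322,-0.05],"turn":0.23},{"jaw":85,"delta_pos":[-0.374,-0.322,-0.05],"turn":0.23},{"jaw":85,"delta_pos":[-0.374,-0.322,-0.05],"turn":0.23},{"jaw":85,"delta_pos":[-0.374,-0.322,-0.05],"turn":0.23},{"jaw":85,"delta_pos":[-0.374,-0.322,-0.05],"turn":0.23}]' 30
python3 h.py .489 -.26 .23 80.3
```

```text
clk 0.15 pos [0.1958 0.5932 0.2307] xang 161.73 tz [-3.e-04 -1.e-03 -1.e+00] F [ 0.2 -0.4 -0.2] M [ 0.04  -0.005  0.023] g 0.998 q [-1.27  0.33 -0.06  1.46  0.02  1.35 -0.09]
delta [-0.374  -0.3223 -0.0489] turn 0.2319
clock: 0.98
position: [0.4099, 0.2362, 0.2735]
ee_rot: [0.497, 0.868, 0.0, -0.0]
ft_force: [1.5, 0.1, -0.2]
grip_width: 0.996
clk 0.9833 pos [0.4099 0.2362 0.2735] xang 120.34 tz [ 0.e+00  5.e-04 -1.e+00] F [ 1.5  0.1 -0.2] M [ 0.044 -0.082 -0.039] g 0.996 q [-0.91 -0.04  0.29  1.79  0.01  1.39 -0.1 ]
delta [-0.4682 -0.1824  0.0433] turn 0.2224
```

```bash
python3 -m handwheel '[{"jaw":85,"delta_pos":[-0.468,-0.182,0],"turn":0.222},{"jaw":85,"delta_pos":[-0.468,-0.182,0],"turn":0.222},{"jaw":85,"delta_pos":[-0.468,-0.182,0],"turn":0.222},{"jaw":85,"delta_pos":[-0.468,-0.182,0],"turn":0.222},{"jaw":85,"delta_pos":[-0.468,-0.182,0],"turn":0.222},{"jaw":85,"delta_pos":[-0.468,-0.182,0],"turn":0.222},{"jaw":85,"delta_pos":[-0.468,-0.182,0.04],"turn":0.222},{"jaw":85,"delta_pos":[-0.468,-0.182,0.08],"turn":0.222},{"jaw":85,"delta_pos":[-0.468,-0.182,0.1],"turn":0.222},{"jaw":85,"delta_pos":[-0.468,-0.182,0.1],"turn":0.222}]'
python3 h.py .489 -.26 .1 80.3
```

```text
clock: 1.82
position: [0.4735, -0.1648, 0.2178]
ee_rot: [0.764, 0.645, 0.001, 0.001]
ft_force: [1.7, 0.8, -0.6]
grip_width: 0.992
clk 1.8167 pos [ 0.4735 -0.1648  0.2178] xang 80.37 tz [ 1.9e-03  3.0e-04 -1.0e+00] F [ 1.7  0.8 -0.6] M [ 0.036 -0.055  0.018] g 0.992 q [-0.5   0.05  0.78  1.84 -0.04  1.27  0.12]
delta [-0.0913  0.031   0.1178] turn 0.0004
```

```bash
python3 -m handwheel '[{"jaw":85,"delta_pos":[-0.04,0.015,0],"turn":0},{"jaw":85,"delta_pos":[-0.091,0.031,0.02],"turn":0},{"jaw":85,"delta_pos":[-0.091,0.031,0.05],"turn":0},{"jaw":85,"delta_pos":[-0.091,0.031,0.08],"turn":0},{"jaw":85,"delta_pos":[-0.091,0.031,0.1],"turn":0},{"jaw":85,"delta_pos":[-0.091,0.031,0.1],"turn":0},{"jaw":85,"delta_pos":[-0.091,0.031,0.1],"turn":0}]'
python3 - <<'E'
from h import *
go(.489,-.26,.008,80.3)
c=calibration("wrist"); im=camera("wrist"); cv2.imwrite("pics/w1.png",im[:,:,::-1])
t=calibration("top"); i2=camera("top"); cv2.imwrite("pics/t1.png",i2[:,:,::-1])
s=calibration("side"); i2=camera("side"); cv2.imwrite("pics/s1.png",i2[:,:,::-1])
np.savez("w1.npz",**c)
print(proj(c,[[.489,-.26,.039],[.506,-.1625,.047]]))
E
```

```text
clock: 2.4
position: [0.4884, -0.2575, 0.1176]
ee_rot: [0.764, 0.645, -0.001, -0.001]
ft_force: [-0.0, -0.6, 1.1]
grip_width: 0.999
clk 2.4 pos [ 0.4884 -0.2575  0.1176] xang 80.36 tz [-2.e-03  2.e-04 -1.e+00] F [-0.  -0.6  1.1] M [-0.006 -0.037  0.025] g 0.999 q [-0.28  0.34  0.82  1.83 -0.28  1.09  0.47]
delta [-0.0023  0.0013  0.1096] turn 0.0004
[[279.66559028 223.17150929]
 [280.69733241  68.33731089]]
```

View pics/w1.png

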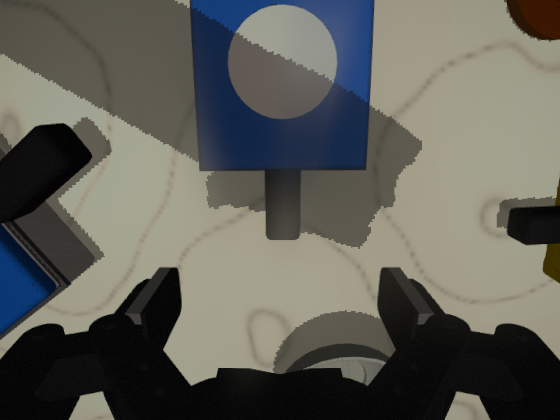

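View pics/s1.png

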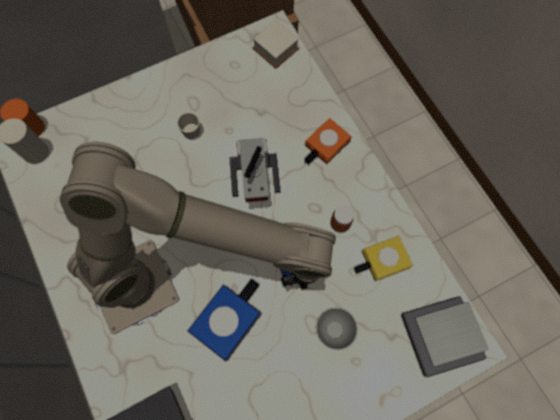

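```bash
python3 - <<'E'
from h import *
c=dict(np.load("w1.npz"))
print("handle end",plane(c,[(282.5,237)],.039)[0].round(4),"root",plane(c,[(282.5,172)],.039)[0].round(4))
print("rear edge lid",plane(c,[(200,170),(365,169)],.047).round(4).tolist())
print("disc",plane(c,[(282.5,61)],.047).round(4))
t=calibration("top");print("bowl",plane(t,[(397,214)],.055).round(3), "jar",plane(t,[(307,156)],.1))
E
```

```text
handle end [ 0.4893 -0.2703  0.039 ] root [ 0.4967 -0.2253  0.039 ]
rear edge lid [[0.4454, -0.2138, 0.047], [0.549, -0.2306, 0.047]]
disc [[ 0.5077 -0.1586  0.047 ]]
bowl [[ 0.514 -0.426  0.055]] jar [[ 0.70627704 -0.13007214  0.1       ]]
```

The wrist picture shows the handle centred at column 282, between the open fingers, with its end at row 237. The bowl is just behind, at (340,370), clear of the descent.

```bash
python3 -m handwheel '[{"jaw":85,"delta_pos":[0,0.0015,0.03],"turn":0},{"jaw":85,"delta_pos":[0,0.0015,0.06],"turn":0},{"jaw":70,"delta_pos":[0,0.0015,0.09],"turn":0},{"jaw":60,"delta_pos":[0,0.0015,0.105],"turn":0},{"jaw":50,"delta_pos":[0,0.0015,0.109],"turn":0},{"jaw":50,"delta_pos":[0,0.0015,0.109],"turn":0}]'
python3 h.py .490 -.2575 .008 80.6
```

```text
clock: 3.05
position: [0.4907, -0.2578, 0.0093]
ee_rot: [0.764, 0.645, 0.0, 0.0]
ft_force: [-0.3, 0.4, -0.4]
grip_width: 0.584
clk 3.05 pos [ 0.4907 -0.2578  0.0093] xang 80.4 tz [ 1.e-04  1.e-04 -1.e+00] F [-0.3  0.4 -0.4] M [-0.019 -0.013  0.006] g 0.584 q [-0.19  0.51  0.72  1.9  -0.42  0.9   0.57]
delta [ 0.0002 -0.0008  0.0013] turn -0.0011
```

```bash
python3 -m handwheel '[{"jaw":15,"delta_pos":[0,0,0],"turn":0},{"jaw":15,"delta_pos":[0,0,0],"turn":0},{"jaw":15,"delta_pos":[0,0,0],"turn":0},{"jaw":15,"delta_pos":[0,0,0],"turn":0},{"jaw":15,"delta_pos":[0,0,0],"turn":0},{"jaw":15,"delta_pos":[0,0,0],"turn":0}]' 35
python3 h.py .490 -.2575 .008 80.6
```

```text
clock: 3.55
position: [0.4915, -0.2583, 0.0108]
ee_rot: [0.764, 0.646, 0.001, 0.001]
ft_force: [-2.3, 1.5, 7.8]
grip_width: 0.275
clk 3.55 pos [ 0.4915 -0.2583  0.0108] xang 80.41 tz [ 2.7e-03 -4.0e-04 -1.0e+00] F [-2.3  1.5  7.8] M [0.158 0.461 0.267] g 0.275 q [-0.19  0.5   0.72  1.89 -0.42  0.9   0.57]
delta [ 0.0005 -0.0017  0.0028] turn -0.001
```

```bash
python3 -m handwheel '[{"jaw":15,"delta_pos":[0.006,-0.005,-0.001],"turn":0},{"jaw":15,"delta_pos":[0.02,-0.015,-0.001],"turn":0.01},{"jaw":15,"delta_pos":[0.038,-0.027,-0.001],"turn":0.02},{"jaw":15,"delta_pos":[0.056,-0.04,-0.001],"turn":0.03},{"jaw":15,"delta_pos":[0.074,-0.053,-0.001],"turn":0.04},{"jaw":15,"delta_pos":[0.092,-0.066,-0.001],"turn":0.05},{"jaw":15,"delta_pos":[0.11,-0.079,-0.001],"turn":0.06},{"jaw":15,"delta_pos":[0.124,-0.09,-0.001],"turn":0.07},{"jaw":15,"delta_pos":[0.1345,-0.0964,-0.001],"turn":0.0706},{"jaw":15,"delta_pos":[0.1345,-0.0964,-0.001],"turn":0.0706}]'
python3 - <<'E'
from h import *
go(.418,-.109,.008,67.7)
for n in ("wrist","top","side"):
    np.savez(f"{n}2.npz",**calibration(n)); cv2.imwrite(f"pics/{n}2.png",camera(n)[:,:,::-1])
E
```

```text
clock: 4.38
position: [0.4177, -0.1068, 0.0107]
ee_rot: [0.83, 0.558, 0.001, -0.001]
ft_force: [-1.6, 4.8, 6.5]
grip_width: 0.275
clk 4.3833 pos [ 0.4177 -0.1068  0.0107] xang 67.77 tz [ 0.0012  0.0024 -1.    ] F [-1.6  4.8  6.5] M [0.785 0.535 0.08 ] g 0.275 q [-0.64  0.24  0.86  2.21 -0.26  0.79 -0.  ]
delta [-0.0019  0.0011  0.0027] turn 0.0004
```

View pics/wrist2.png

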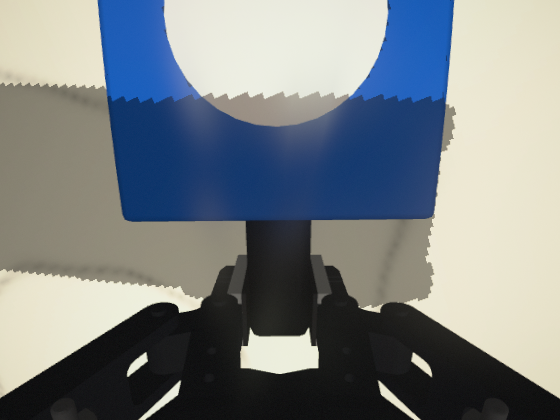

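View pics/top2.png

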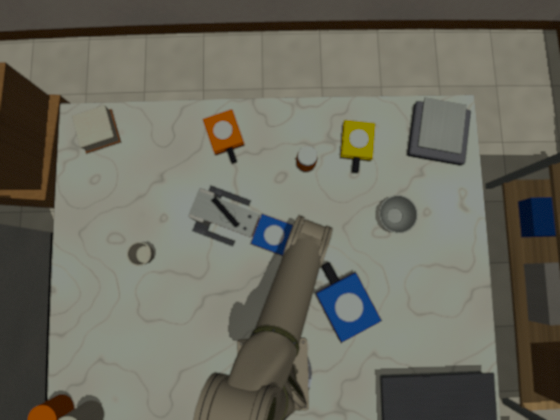

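```bash
python3 - <<'E'
from h import *
w=dict(np.load("wrist2.npz"));t=dict(np.load("top2.npz"));s=dict(np.load("side2.npz"))
P=plane(w,[(123,220),(433,218)],.047)[:,:2];d=P[1]-P[0];yaw=np.degrees(np.arctan2(d[1],d[0]))+90
u=np.array([np.cos(np.radians(yaw)),np.sin(np.radians(yaw))]);print(P,yaw,"centre",P.mean(0)+.065*u)
for n,c in (("top",t),("side",s)):
    im=cv2.imread(f"pics/{n}2.png");hsv=cv2.cvtColor(im,cv2.COLOR_BGR2HSV);m=cv2.inRange(hsv,(100,110,50),(130,255,255))
    pc=proj(c,[[.456,-.013,.047]])[0];print(n,pc)
    k=np.zeros_like(m);x,y=pc.astype(int);k[y-30:y+30,x-30:x+30]=m[y-30:y+30,x-30:x+30]
    g=cv2.findContours(k,cv2.RETR_EXTERNAL,cv2.CHAIN_APPROX_NONE)[0];cc=max(g,key=cv2.contourArea);r=cv2.minAreaRect(cc);Q=plane(c,cv2.boxPoints(r),.047)[:,:2];print(Q.round(4).tolist(),Q.mean(0).round(4))
    h=cv2.inRange(hsv,(0,0,100),(180,90,255))
    k[:]=0;k[y-10:y+10,x-10:x+10]=h[y-10:y+10,x-10:x+10];M=cv2.moments(k,True);print("disc",plane(c,[(M["m10"]/M["m00"],M["m01"]/M["m00"])],.047)[0].round(4),M["m00"])
home=np.array([.513,.123]);u=np.array([.3795,.925]);n_=np.array([-.925,.3795])
c=np.array([.456,-.013]);print((c-home)@u,(c-home)@n_)
E
```

```text
[[ 0.38355424 -0.05260701]
 [ 0.48053423 -0.09139938]] 68.19839802503279 centre [ 0.45618483 -0.01165229]
top [272.95884172 234.77404844]
[[0.4301, 0.0617], [0.5272, 0.0251], [0.4874, -0.0771], [0.391, -0.0397]] [ 0.4589 -0.0075]
disc [ 0.4581 -0.0125  0.047 ] 289.0
side [258.61119502 222.06362569]Traceback (most recent call last):
  File "<stdin>", line 9, in <module>
ValueError: max() iterable argument is empty
```

```bash
python3 -m handwheel '[{"jaw":15,"delta_pos":[0.004,0,0],"turn":0},{"jaw":15,"delta_pos":[0.013,0,0],"turn":0},{"jaw":15,"delta_pos":[0.023,0,0],"turn":0},{"jaw":15,"delta_pos":[0.033,0,0],"turn":0},{"jaw":15,"delta_pos":[0.043,0,0],"turn":0},{"jaw":15,"delta_pos":[0.052,0,0],"turn":0},{"jaw":15,"delta_pos":[0.058,0,0],"turn":0},{"jaw":15,"delta_pos":[0.06,0,0],"turn":0},{"jaw":15,"delta_pos":[0.06,0,0],"turn":0}]'
python3 - <<'E'
from h import *
go(.442,-.050,.008,67.7)
for n in ("wrist","top"):
    np.savez(f"{n}3.npz",**calibration(n)); cv2.imwrite(f"pics/{n}3.png",camera(n)[:,:,::-1])
im=cv2.imread("pics/top3.png")[170:270,170:330];cv2.imwrite("pics/top3c.png",cv2.resize(im,None,fx=5,fy=5,interpolation=cv2.INTER_CUBIC))
E
```

```text
clock: 5.28
position: [0.4411, -0.054, 0.0108]
ee_rot: [0.831, 0.557, 0.001, 0.0]
ft_force: [-0.5, -4.1, 5.1]
grip_width: 0.274
clk 5.2833 pos [ 0.4411 -0.054   0.0108] xang 67.66 tz [ 1.3e-03 -1.0e-04 -1.0e+00] F [-0.5 -4.1  5.1] M [-0.73   0.184 -0.083] g 0.274 q [-0.73  0.27  0.82  2.17 -0.27  0.8  -0.12]
delta [ 0.0041 -0.0007  0.0028] turn -0.0002
```

View pics/wrist3.png

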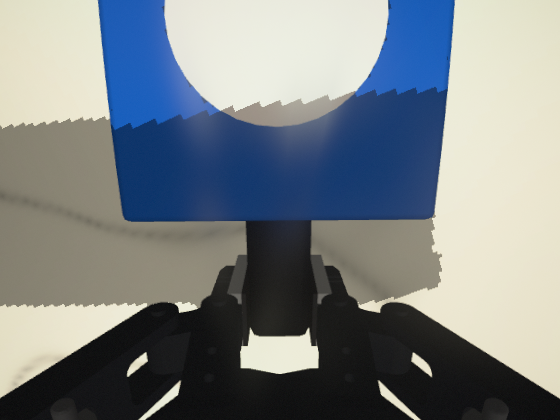

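View pics/top3c.png

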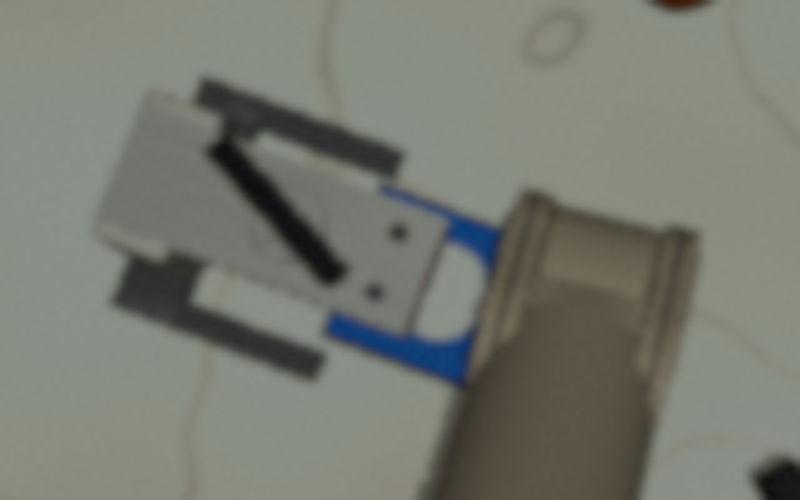

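```bash
python3 - <<'E'
from h import *
im=cv2.imread("pics/top3.png")[190:255,215:275];cv2.imwrite("pics/top3d.png",cv2.resize(im,None,fx=9,fy=9,interpolation=cv2.INTER_CUBIC))
c=dict(np.load("top3.npz"));w=dict(np.load("wrist3.npz"))
u=np.array([.3795,.925]);n_=np.array([-.925,.3795]);home=np.array([.513,.123])
P=plane(w,[(123,220),(434,218)],.047)[:,:2];print("rear",P, np.degrees(np.arctan2(*(P[1]-P[0])[::-1]))+90, P.mean(0)+.065*u)
E
```

```text
rear [[ 4.07148069e-01  3.08641323e-04]
 [ 5.04341413e-01 -3.88224835e-02]] 68.06973395158248 [0.48041224 0.04086808]
```

View pics/top3d.png

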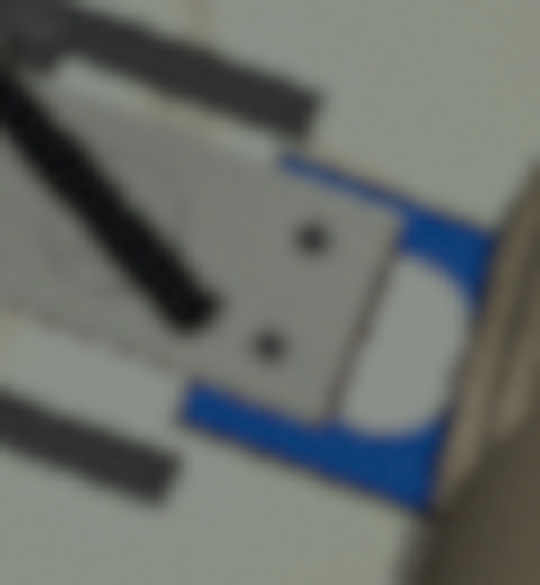

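```bash
python3 - <<'E'
from h import *
c=dict(np.load("top3.npz"))
u=np.array([.3795,.925]);n_=np.array([-.925,.3795]);home=np.array([.513,.123])
f=lambda p,z:[((q[:2]-home)@u*1000,(q[:2]-home)@n_*1000) for q in plane(c,np.array(p)/9+[215,190],z)]
for nm,p,z in [("mould R edge",[(280,153),(490,235)],.047),("mould L edge",[(180,420),(420,508)],.047),("foot R inner front",[(308,138)],.016),("foot L inner front",[(180,458)],.016),("plate front corners",[(403,215),(325,422)],.138),("bar",[(195,312)],.214)]:
    print(nm,np.round(f(p,z),1).tolist())
E
```

```text
mould R edge [[-30.7, -53.3], [-114.2, -52.6]]
mould L edge [[-32.8, 51.8], [-126.6, 50.3]]
foot R inner front [[-34.5, -65.7]]
foot L inner front [[-34.2, 64.0]]
plate front corners [[-89.9, -38.6], [-90.9, 37.5]]
bar [[-45.5, 22.9]]
```

```bash
python3 -m handwheel '[{"jaw":50,"delta_pos":[0,0,0],"turn":0},{"jaw":85,"delta_pos":[0,0,0],"turn":0},{"jaw":85,"delta_pos":[0,0,0],"turn":0},{"jaw":85,"delta_pos":[0,0,0],"turn":0},{"jaw":85,"delta_pos":[0,0,-0.02],"turn":0},{"jaw":85,"delta_pos":[0,0,-0.05],"turn":0},{"jaw":85,"delta_pos":[-0.02,0,-0.07],"turn":0},{"jaw":85,"delta_pos":[-0.05,0,-0.07],"turn":0},{"jaw":85,"delta_pos":[-0.08,0,-0.07],"turn":0},{"jaw":85,"delta_pos":[-0.086,0,-0.07],"turn":0}]'
python3 h.py .4086 -.1314 .075 157.7
```

```text
clock: 6.22
position: [0.4063, -0.1366, 0.0802]
ee_rot: [0.832, 0.555, 0.0, -0.0]
ft_force: [0.5, -0.6, 0.1]
grip_width: 0.988
clk 6.2167 pos [ 0.4063 -0.1366  0.0802] xang 67.44 tz [ 5.e-04  8.e-04 -1.e+00] F [ 0.5 -0.6  0.1] M [0.004 0.012 0.033] g 0.988 q [-0.72  0.04  0.98  2.17 -0.04  0.95 -0.12]
delta [0.0056 0.0002 0.0052] turn -0.5015
```

```bash
python3 -m handwheel '[{"jaw":85,"delta_pos":[0,0,0],"turn":-0.5},{"jaw":85,"delta_pos":[0,0,0],"turn":-0.5},{"jaw":85,"delta_pos":[0,0,0],"turn":-0.5},{"jaw":85,"delta_pos":[0,0,0],"turn":-0.5},{"jaw":85,"delta_pos":[0,0,0],"turn":-0.5},{"jaw":85,"delta_pos":[0,0,0],"turn":-0.5},{"jaw":85,"delta_pos":[0,0,0],"turn":-0.5},{"jaw":85,"delta_pos":[0,0,0],"turn":-0.5},{"jaw":85,"delta_pos":[0,0,0],"turn":-0.5},{"jaw":85,"delta_pos":[0,0,0],"turn":-0.5}]'
python3 h.py .4086 -.1314 .075 157.7
```

```text
clock: 7.05
position: [0.4079, -0.133, 0.0798]
ee_rot: [0.345, 0.939, 0.0, -0.0]
ft_force: [0.8, -0.7, 0.9]
grip_width: 0.997
clk 7.05 pos [ 0.4079 -0.133   0.0798] xang 139.64 tz [-3.e-04  2.e-04 -1.e+00] F [ 0.8 -0.7  0.9] M [ 0.001 -0.007 -0.042] g 0.997 q [-0.67  0.04  0.91  2.16 -0.04  0.95  1.13]
delta [0.0005 0.0017 0.0048] turn -0.1003
```

```bash
python3 -m handwheel '[{"jaw":85,"delta_pos":[0,0,0],"turn":-0.1},{"jaw":85,"delta_pos":[0,0,0],"turn":-0.1},{"jaw":85,"delta_pos":[0,0,0],"turn":-0.1},{"jaw":85,"delta_pos":[0,0,0],"turn":-0.1}]'
python3 - <<'E'
from h import *
go(.4086,-.1314,.006,157.7)
for n in ("wrist","top","side"):
    np.savez(f"{n}4.npz",**calibration(n)); cv2.imwrite(f"pics/{n}4.png",camera(n)[:,:,::-1])
im=cv2.imread("pics/side4.png")[110:310,180:360];cv2.imwrite("pics/side4c.png",cv2.resize(im,None,fx=3,fy=3,interpolation=cv2.INTER_CUBIC))
E
```

```text
clock: 7.38
position: [0.4078, -0.133, 0.0798]
ee_rot: [0.195, 0.981, 0.0, -0.0]
ft_force: [0.1, -1.3, 0.5]
grip_width: 0.992
clk 7.3833 pos [ 0.4078 -0.133   0.0798] xang 157.46 tz [-3.e-04  2.e-04 -1.e+00] F [ 0.1 -1.3  0.5] M [ 0.026 -0.006  0.003] g 0.992 q [-0.66  0.04  0.9   2.16 -0.04  0.95  1.44]
delta [-0.0001  0.0018  0.0738] turn -0.0013
```

View pics/wrist4.png

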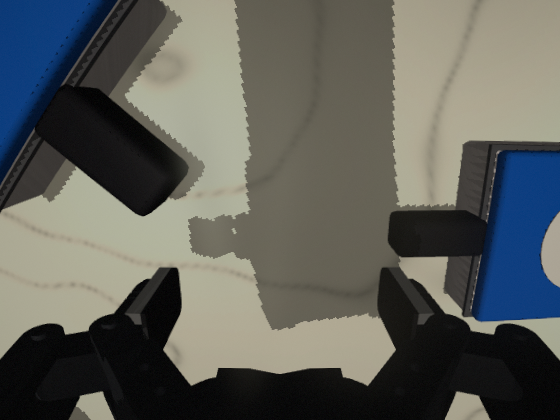

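View pics/side4c.png

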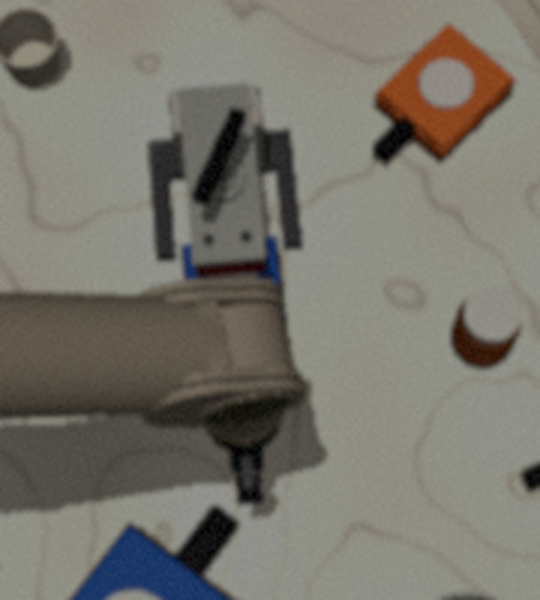

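View pics/top4.png

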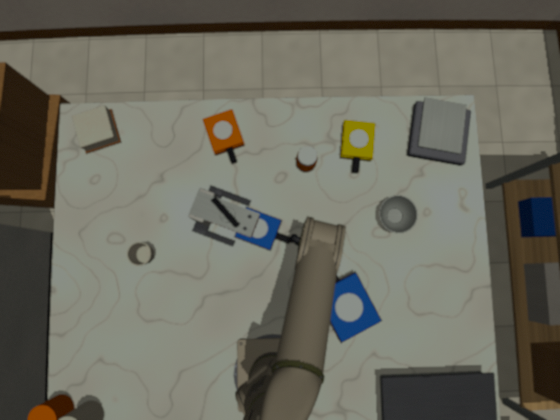

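```bash
python3 - <<'E'
from h import *
c=dict(np.load("wrist4.npz"));o=get_obs();T=R.from_quat(o["ee_rot"]).as_matrix();p=o["position"]
u=np.array([.3795,.925]);n_=np.array([-.925,.3795]);home=np.array([.513,.123])
for nm,px,z in [("end top",[(392,212),(392,240)],.039),("root",[(484,211),(484,237)],.039),("lid rear",[(497,152),(482,320)],.047),("big handle tip",[(188,168),(150,212)],.045),("big @.03",[(188,170),(150,215)],.03)]:
    for q in plane(c,px,z): print(nm,q.round(4),"press",((q[:2]-home)@u*1e3).round(1),((q[:2]-home)@n_*1e3).round(1),"tool",((q-p)@T*1e3).round(1))
print("tool press",((p[:2]-home)@u*1e3).round(1),((p[:2]-home)@n_*1e3).round(1))
E
```

```text
end top [ 0.4178 -0.0668  0.039 ] press -211.7 16.0 tool [16.6 64.9 40.9]
end top [ 0.4342 -0.0718  0.039 ] press -210.1 -1.1 tool [-0.5 66.7 40.9]
root [ 0.4383 -0.0158  0.039 ] press -156.7 16.4 tool [ 17.6 119.9  40.9]
root [ 0.4544 -0.0193  0.039 ] press -153.9 0.2 tool [  1.4 122.9  40.9]
lid rear [ 0.4045 -0.0053  0.047 ] press -159.9 51.6 tool [ 52.7 116.4  32.9]
lid rear [ 0.5044 -0.0353  0.047 ] press -149.7 -52.2 tool [-50.9 127.6  32.9]
big handle tip [ 0.3506 -0.1609  0.045 ] press -324.3 42.5 tool [ 42.  -47.9  34.9]
big handle tip [ 0.3643 -0.1916  0.045 ] press -347.4 18.2 tool [ 17.5 -70.8  34.9]
big @.03 [ 0.3524 -0.1661  0.03  ] press -328.4 38.9 tool [ 38.3 -52.   49.9]
big @.03 [ 0.3678 -0.1997  0.03  ] press -353.6 11.8 tool [ 11.1 -77.   49.9]
tool press -276.8 0.0
```

```bash
python3 - <<'E'
from h import *
im=cv2.imread("pics/top4.png")[180:260,220:310];cv2.imwrite("pics/top4c.png",cv2.resize(im,None,fx=7,fy=7,interpolation=cv2.INTER_CUBIC))
im=cv2.imread("pics/wrist4.png")[130:340,370:560];cv2.imwrite("pics/wrist4c.png",cv2.resize(im,None,fx=2.8,fy=2.8,interpolation=cv2.INTER_CUBIC)+20)
E
```

```text
(no output)
```

View pics/top4c.png

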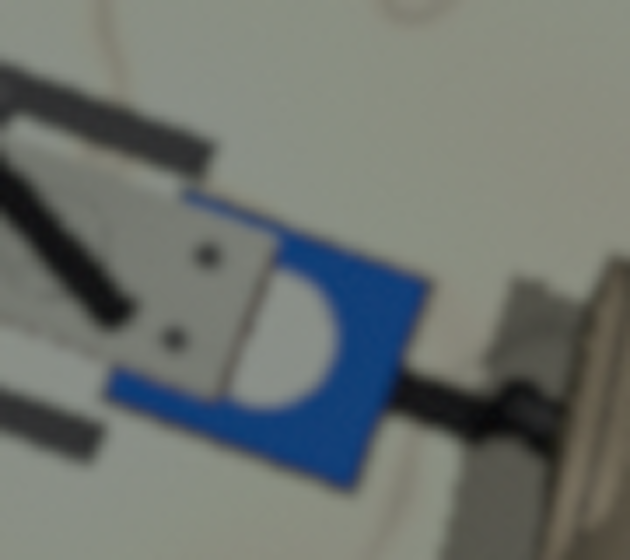

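View pics/wrist4c.png

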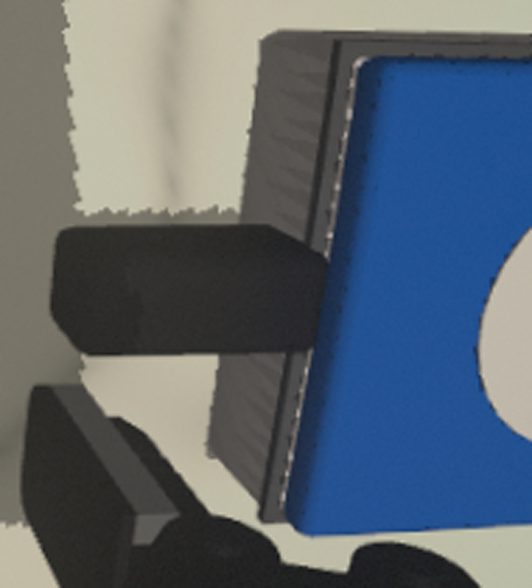

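```bash
python3 - <<'E'
from h import *
c=dict(np.load("wrist4.npz"));t=dict(np.load("top4.npz"));o=get_obs();T=R.from_quat(o["ee_rot"]).as_matrix();p=o["position"]
u=np.array([.3795,.925]);n_=np.array([-.925,.3795]);home=np.array([.513,.123])
W=lambda px:np.array(px)/2.8+[370,130]
def rp(nm,cal,px,z):
    for q in plane(cal,px,z): print(nm,"press",((q[:2]-home)@u*1e3).round(1),((q[:2]-home)@n_*1e3).round(1),"tool",((q-p)@T*1e3).round(1))
rp("lid rear",c,W([(355,58),(290,532)]),.047)
rp("handle end top",c,W([(140,262),(132,350)]),.039)
rp("handle end bottom",c,W([(55,235),(52,310)]),.013)
rp("top rear",t,np.array([(432,285),(352,490)])/7+[220,180],.047)
rp("top side",t,np.array([(185,192),(105,392)])/7+[220,180],.047)
rp("top handle",t,np.array([(400,392),(475,420)])/7+[220,180],.039)
E
```

```text
lid rear press -160.1 52.3 tool [ 53.4 116.2  32.9]
lid rear press -155.3 -51.9 tool [-50.8 121.9  32.9]
handle end top press -194.5 9.0 tool [ 9.7 82.1 40.9]
handle end top press -193.9 -10.8 tool [-10.   83.   40.9]
handle end bottom press -204.1 6.9 tool [ 7.5 72.6 66.9]
handle end bottom press -203.1 -11.8 tool [-11.1  73.8  66.9]
top rear press -157.7 -52.8 tool [-51.7 119.6  32.9]
top rear press -157.3 51.0 tool [ 52.1 119.   32.9]
top side press -32.2 -52.3 tool [-49.9 245.1  32.9]
top side press -32.0 49.7 tool [ 52.1 244.3  32.9]
top handle press -161.5 -0.6 tool [  0.5 115.3  40.9]
top handle press -199.4 -0.9 tool [-0.2 77.4 40.9]
```

```bash
python3 -m handwheel '[{"jaw":85,"delta_pos":[-0.001,0,0.03],"turn":-0.0013},{"jaw":85,"delta_pos":[-0.001,0,0.055],"turn":-0.0013},{"jaw":85,"delta_pos":[-0.001,0,0.07],"turn":-0.0013},{"jaw":85,"delta_pos":[-0.001,0,0.075],"turn":-0.0013},{"jaw":85,"delta_pos":[-0.001,0,0.075],"turn":-0.0013}]'
python3 h.py .4077 -.1336 .004 157.7
```

```text
clock: 7.95
position: [0.408, -0.1338, 0.0041]
ee_rot: [0.196, 0.981, -0.001, -0.001]
ft_force: [-0.1, 0.3, 0.5]
grip_width: 0.998
clk 7.95 pos [ 0.408  -0.1338  0.0041] xang 157.43 tz [-2.6e-03 -8.0e-04 -1.0e+00] F [-0.1  0.3  0.5] M [ 0.005  0.012 -0.029] g 0.998 q [-0.57  0.26  0.86  2.21 -0.28  0.78  1.64]
delta [0.0003 0.0001 0.0001] turn -0.0015
```

```bash
python3 -m handwheel '[{"jaw":85,"delta_pos":[0,0.006,0],"turn":0},{"jaw":85,"delta_pos":[0,0.01,0],"turn":0},{"jaw":85,"delta_pos":[0,0.014,0],"turn":0},{"jaw":85,"delta_pos":[0,0.018,0],"turn":0},{"jaw":85,"delta_pos":[0,0.023,0],"turn":0},{"jaw":85,"delta_pos":[0,0.028,0],"turn":0},{"jaw":85,"delta_pos":[0,0.034,0],"turn":0},{"jaw":85,"delta_pos":[0,0.04,0],"turn":0},{"jaw":85,"delta_pos":[0,0.045,0],"turn":0},{"jaw":85,"delta_pos":[0,0.045,0],"turn":0}]'
python3 - <<'E'
from h import *
go(.4077,-.1336,.004,157.7)
for n in ("wrist","top"):
    np.savez(f"{n}5.npz",**calibration(n)); cv2.imwrite(f"pics/{n}5.png",camera(n)[:,:,::-1])
im=cv2.imread("pics/top5.png")[180:260,200:300];cv2.imwrite("pics/top5c.png",cv2.resize(im,None,fx=7,fy=7,interpolation=cv2.INTER_CUBIC))
E
```

```text
clock: 8.78
position: [0.4271, -0.0917, 0.0058]
ee_rot: [0.195, 0.981, 0.0, 0.001]
ft_force: [-0.4, -1.7, 0.5]
grip_width: 0.993
clk 8.7833 pos [ 0.4271 -0.0917  0.0058] xang 157.54 tz [ 0.0018 -0.     -1.    ] F [-0.4 -1.7  0.5] M [-0.198 -0.058 -0.088] g 0.993 q [-0.65  0.27  0.83  2.2  -0.28  0.78  1.54]
delta [ 0.0019 -0.0462  0.0017] turn -0.0009
```

View pics/wrist5.png

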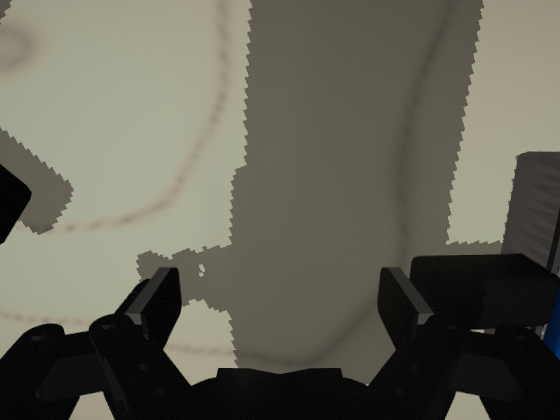

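View pics/top5c.png

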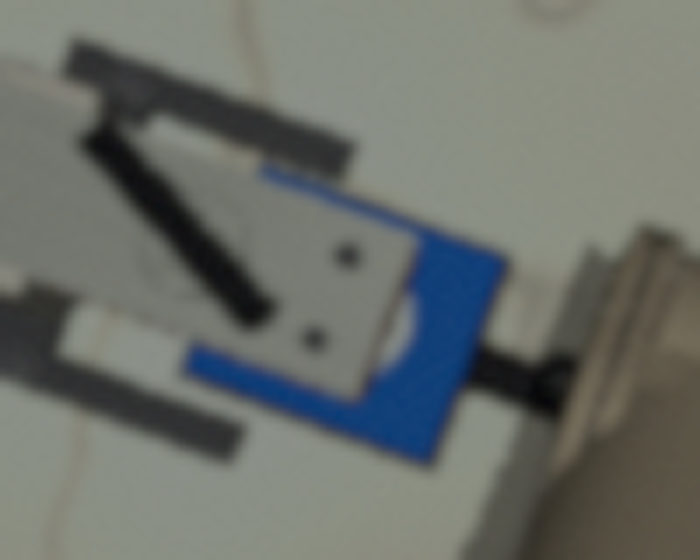

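```bash
cat > m.py <<'E'
from h import *
u=np.array([.3795,.925]);n_=np.array([-.925,.3795]);home=np.array([.513,.123])
def pr(q): return ((q[:2]-home)@u*1e3).round(1),((q[:2]-home)@n_*1e3).round(1)
E
python3 - <<'E'
from m import *
t=dict(np.load("top5.npz"))
for q in plane(t,np.array([(506,262),(433,467),(262,170),(184,370)])/7+[200,180],.047): print(pr(q))
print("tool",pr(get_obs()["position"]))
E
```

```text
(np.float64(-124.6), np.float64(-51.8))
(np.float64(-127.5), np.float64(50.9))
(np.float64(-0.3), np.float64(-51.4))
(np.float64(-1.3), np.float64(50.4))
tool (np.float64(-231.3), np.float64(-1.5))
```

```bash
python3 -m handwheel '[{"jaw":85,"delta_pos":[0,0.004,0],"turn":0},{"jaw":85,"delta_pos":[0,0.008,0],"turn":0},{"jaw":85,"delta_pos":[0,0.013,0],"turn":0},{"jaw":85,"delta_pos":[0,0.019,0],"turn":0},{"jaw":85,"delta_pos":[0,0.025,0],"turn":0},{"jaw":85,"delta_pos":[0,0.031,0],"turn":0},{"jaw":85,"delta_pos":[0,0.036,0],"turn":0},{"jaw":85,"delta_pos":[0,0.04,0],"turn":0},{"jaw":85,"delta_pos":[0,0.042,0],"turn":0},{"jaw":85,"delta_pos":[0,0.042,0],"turn":0}]'
python3 - <<'E'
from m import *
go(.4077,-.1336,.004,157.7);print("tool",pr(get_obs()["position"]))
for n in ("side","top"):
    np.savez(f"{n}6.npz",**calibration(n)); cv2.imwrite(f"pics/{n}6.png",camera(n)[:,:,::-1])
im=cv2.imread("pics/top6.png")[180:260,200:300];cv2.imwrite("pics/top6c.png",cv2.resize(im,None,fx=7,fy=7,interpolation=cv2.INTER_CUBIC))
E
```

```text
clock: 9.72
position: [0.4422, -0.0536, 0.0052]
ee_rot: [0.195, 0.981, -0.0, 0.0]
ft_force: [-1.2, -4.2, 3.3]
grip_width: 0.995
clk 9.7167 pos [ 0.4422 -0.0536  0.0052] xang 157.49 tz [ 2.e-04 -3.e-04 -1.e+00] F [-1.2 -4.2  3.3] M [-0.642  0.048 -0.039] g 0.995 q [-0.72  0.29  0.81  2.17 -0.29  0.79  1.46]
delta [ 0.0013 -0.0871  0.0012] turn -0.0012
tool (np.float64(-190.2), np.float64(-1.5))
```

View pics/top6c.png

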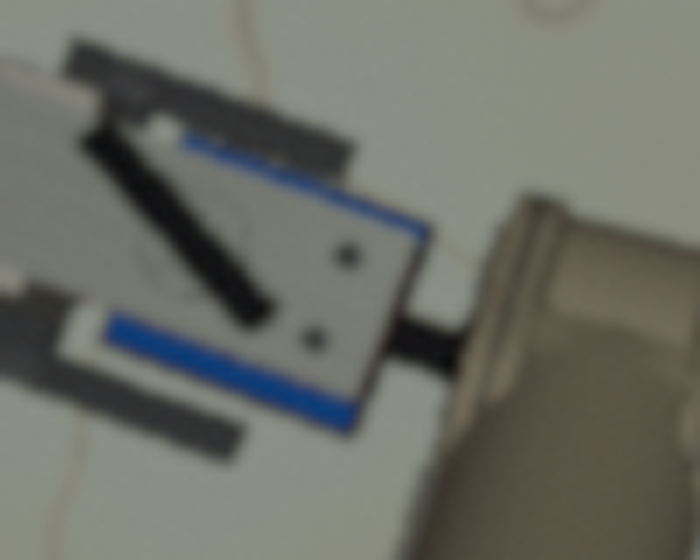

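```bash
python3 -m handwheel '[{"jaw":85,"delta_pos":[0,0.004,0],"turn":0},{"jaw":85,"delta_pos":[0,0.008,0],"turn":0},{"jaw":85,"delta_pos":[0,0.011,0],"turn":0},{"jaw":85,"delta_pos":[0,0.014,0],"turn":0},{"jaw":85,"delta_pos":[0,0.014,0],"turn":0},{"jaw":85,"delta_pos":[0,0.014,0],"turn":0}]'
python3 -c "
from m import *
go(.4077,-.1336,.004,157.7);print('tool',pr(get_obs()['position']))"
python3 -m handwheel '[{"jaw":85,"delta_pos":[0,0.001,0],"turn":0},{"jaw":85,"delta_pos":[0,0.002,0],"turn":0},{"jaw":85,"delta_pos":[0,0.003,0],"turn":0},{"jaw":85,"delta_pos":[0,0.003,0],"turn":0}]'
python3 -c "
from m import *
go(.4077,-.1336,.004,157.7);print('tool',pr(get_obs()['position']))"
```

```text
clock: 10.32
position: [0.4476, -0.0405, 0.0051]
ee_rot: [0.195, 0.981, -0.0, 0.0]
ft_force: [-1.0, -4.9, 4.0]
grip_width: 0.993
clk 10.3167 pos [ 0.4476 -0.0405  0.0051] xang 157.49 tz [ 3.e-04 -1.e-04 -1.e+00] F [-1.  -4.9  4. ] M [-0.669  0.071 -0.037] g 0.993 q [-0.73  0.29  0.8   2.16 -0.3   0.79  1.43]
delta [ 0.0012 -0.1013  0.0011] turn -0.0011
tool (np.float64(-176.1), np.float64(-1.5))
clock: 10.65
position: [0.4484, -0.0382, 0.0051]
ee_rot: [0.195, 0.981, -0.0, -0.0]
ft_force: [-2.7, -6.4, 6.9]
grip_width: 0.993
clk 10.65 pos [ 0.4484 -0.0382  0.0051] xang 157.47 tz [-2.e-04 -4.e-04 -1.e+00] F [-2.7 -6.4  6.9] M [-0.963  0.343 -0.004] g 0.993 q [-0.74  0.3   0.8   2.16 -0.3   0.79  1.43]
delta [ 0.0011 -0.1037  0.0011] turn -0.0013
tool (np.float64(-173.6), np.float64(-1.5))
```

```bash
for i in 1; do python3 -m handwheel '[{"jaw":85,"delta_pos":[0,0.001,0],"turn":0},{"jaw":85,"delta_pos":[0,0.002,0],"turn":0},{"jaw":85,"delta_pos":[0,0.003,0],"turn":0},{"jaw":85,"delta_pos":[0,0.003,0],"turn":0}]'; done
python3 - <<'E'
from m import *
go(.4077,-.1336,.004,157.7);print('tool',pr(get_obs()['position']))
for n in ("side","top"):
    np.savez(f"{n}7.npz",**calibration(n)); cv2.imwrite(f"pics/{n}7.png",camera(n)[:,:,::-1])
im=cv2.imread("pics/top7.png")[180:260,200:300];cv2.imwrite("pics/top7c.png",cv2.resize(im,None,fx=7,fy=7,interpolation=cv2.INTER_CUBIC))
E
```

```text
clock: 10.98
position: [0.4496, -0.0355, 0.0051]
ee_rot: [0.195, 0.981, -0.0, -0.0]
ft_force: [-3.1, -5.9, 6.5]
grip_width: 0.993
clk 10.9833 pos [ 0.4496 -0.0355  0.0051] xang 157.47 tz [-1.e-04 -4.e-04 -1.e+00] F [-3.1 -5.9  6.5] M [-1.048  0.374  0.025] g 0.993 q [-0.74  0.3   0.8   2.16 -0.3   0.79  1.42]
delta [ 0.0011 -0.1067  0.0012] turn -0.0013
tool (np.float64(-170.6), np.float64(-1.5))
```

View pics/top7c.png

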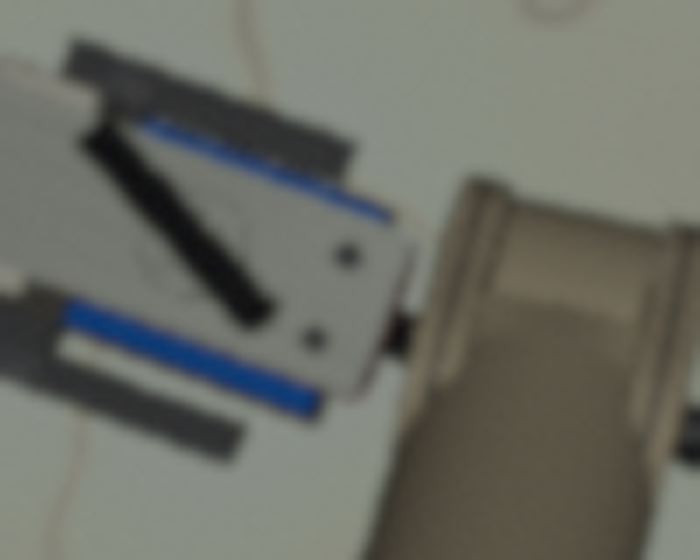

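```bash
python3 - <<'E'
from m import *
t=dict(np.load("top7.npz"))
for q in plane(t,np.array([(395,222),(318,418),(145,122),(62,318)])/7+[200,180],.047): print(pr(q))
E
python3 -m handwheel '[{"jaw":85,"delta_pos":[0,0.001,0],"turn":0},{"jaw":85,"delta_pos":[0,0.002,0],"turn":0},{"jaw":85,"delta_pos":[0,0.003,0],"turn":0},{"jaw":85,"delta_pos":[0,0.003,0],"turn":0}]'
python3 -c "
from m import *
go(.4077,-.1336,.004,157.7);print('tool',pr(get_obs()['position']))"
```

```text
(np.float64(-68.5), np.float64(-50.8))
(np.float64(-68.6), np.float64(48.8))
(np.float64(60.5), np.float64(-52.9))
(np.float64(61.9), np.float64(48.3))
clock: 11.42
position: [0.4506, -0.0332, 0.0051]
ee_rot: [0.196, 0.981, -0.0, -0.0]
ft_force: [-2.6, -8.7, 7.3]
grip_width: 0.996
clk 11.4167 pos [ 0.4506 -0.0332  0.0051] xang 157.45 tz [-5.e-04 -9.e-04 -1.e+00] F [-2.6 -8.7  7.3] M [-1.363  0.521  0.031] g 0.996 q [-0.75  0.3   0.8   2.16 -0.3   0.79  1.42]
delta [ 0.0011 -0.1092  0.0012] turn -0.0014
tool (np.float64(-168.1), np.float64(-1.5))
```

```bash
python3 -m handwheel '[{"jaw":85,"delta_pos":[0,0.001,0],"turn":0},{"jaw":85,"delta_pos":[0,0.002,0],"turn":0},{"jaw":85,"delta_pos":[0,0.002,0],"turn":0},{"jaw":85,"delta_pos":[0,0.002,0],"turn":0}]'
python3 -c "
from m import *
go(.4077,-.1336,.004,157.7);print('tool',pr(get_obs()['position']))"
python3 -m handwheel '[{"jaw":85,"delta_pos":[0,0.001,0],"turn":0},{"jaw":85,"delta_pos":[0,0.002,0],"turn":0},{"jaw":85,"delta_pos":[0,0.002,0],"turn":0},{"jaw":85,"delta_pos":[0,0.002,0],"turn":0}]'
python3 -c "
from m import *
go(.4077,-.1336,.004,157.7);print('tool',pr(get_obs()['position']))"
```

```text
clock: 11.75
position: [0.4505, -0.033, 0.0051]
ee_rot: [0.196, 0.981, -0.001, -0.001]
ft_force: [-9.0, -16.0, 14.2]
grip_width: 0.993
clk 11.75 pos [ 0.4505 -0.033   0.0051] xang 157.35 tz [-0.0019 -0.0021 -1.    ] F [ -9.  -16.   14.2] M [-2.49   1.393  0.184] g 0.993 q [-0.75  0.3   0.8   2.16 -0.3   0.8   1.41]
delta [ 0.0008 -0.1093  0.0014] turn -0.0019
tool (np.float64(-168.0), np.float64(-1.4))
clock: 12.08
position: [0.4504, -0.0329, 0.0051]
ee_rot: [0.197, 0.98, -0.002, -0.001]
ft_force: [-14.6, -24.4, 22.0]
grip_width: 0.995
clk 12.0833 pos [ 0.4504 -0.0329  0.0051] xang 157.26 tz [-0.0034 -0.0034 -1.    ] F [-14.6 -24.4  22. ] M [-3.528  2.316  0.255] g 0.995 q [-0.75  0.3   0.8   2.16 -0.3   0.8   1.41]
delta [ 0.0005 -0.1094  0.0016] turn -0.0024
tool (np.float64(-167.9), np.float64(-1.3))
```

```bash
python3 -m handwheel '[{"jaw":85,"delta_pos":[0,-0.003,0],"turn":0},{"jaw":85,"delta_pos":[0,-0.008,0],"turn":0},{"jaw":85,"delta_pos":[0,-0.025,0],"turn":0},{"jaw":85,"delta_pos":[0,-0.05,0],"turn":0},{"jaw":85,"delta_pos":[0,-0.08,0],"turn":0},{"jaw":85,"delta_pos":[0,-0.09,-0.03],"turn":0},{"jaw":85,"delta_pos":[0,-0.09,-0.07],"turn":0},{"jaw":85,"delta_pos":[0,-0.09,-0.08],"turn":0}]'
python3 - <<'E'
from m import *
go(.513,.123,.30,221.2);print('tool',pr(get_obs()['position']))
for n in ("side","top","wrist"):
    np.savez(f"{n}8.npz",**calibration(n)); cv2.imwrite(f"pics/{n}8.png",camera(n)[:,:,::-1])
im=cv2.imread("pics/top8.png")[180:260,200:300];cv2.imwrite("pics/top8c.png",cv2.resize(im,None,fx=7,fy=7,interpolation=cv2.INTER_CUBIC))
im=cv2.imread("pics/side8.png")[130:220,215:300];cv2.imwrite("pics/side8c.png",cv2.resize(im,None,fx=6,fy=6,interpolation=cv2.INTER_CUBIC))
E
```

```text
clock: 12.75
position: [0.4195, -0.1128, 0.0887]
ee_rot: [0.196, 0.981, 0.001, 0.002]
ft_force: [1.9, 0.2, 0.8]
grip_width: 1.0
clk 12.75 pos [ 0.4195 -0.1128  0.0887] xang 157.34 tz [ 0.0044  0.001  -1.    ] F [1.9 0.2 0.8] M [ 0.031 -0.09  -0.026] g 1.0 q [-0.75  0.03  0.94  2.15 -0.04  0.97  1.39]
delta [ 0.0037  0.2542 -0.2107] turn -0.3548
tool (np.float64(-253.6), np.float64(-3.0))
```

View pics/top8c.png

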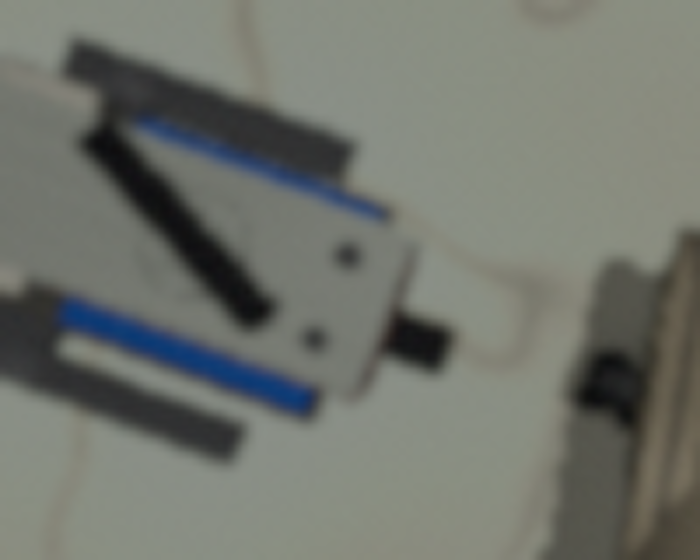

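View pics/side8c.png

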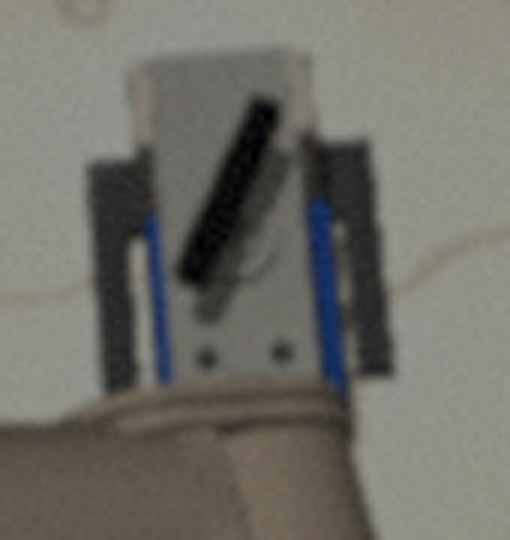

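View pics/wrist8.png

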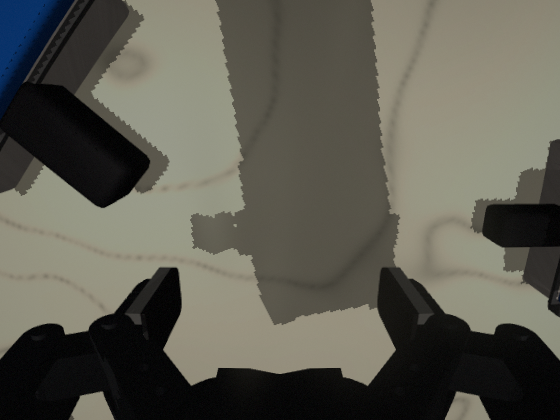

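```bash
python3 - <<'E'
from m import *
t=dict(np.load("top8.npz"));w=dict(np.load("wrist8.npz"))
for q in plane(t,np.array([(446,355)])/7+[200,180],.039): print("hend",pr(q))
for q in plane(t,np.array([(388,218),(313,415),(135,118),(60,315)])/7+[200,180],.047): print(pr(q))
for q in plane(w,[(485,218),(486,240)],.013): print("hend w",pr(q))
t=calibration("top");s=calibration("side")
E
```

```text
hend (np.float64(-113.5), np.float64(-1.0))
(np.float64(-64.7), np.float64(-51.4))
(np.float64(-65.9), np.float64(48.3))
(np.float64(65.7), np.float64(-53.0))
(np.float64(63.3), np.float64(47.3))
hend w (np.float64(-107.8), np.float64(-1.3))
hend w (np.float64(-104.0), np.float64(-17.7))
```

```bash
python3 -m handwheel '[{"jaw":85,"delta_pos":[0,0,-0.04],"turn":0},{"jaw":85,"delta_pos":[0,0,-0.08],"turn":-0.03},{"jaw":85,"delta_pos":[0,0,-0.12],"turn":-0.07},{"jaw":85,"delta_pos":[0,0,-0.16],"turn":-0.11},{"jaw":85,"delta_pos":[0,0,-0.2],"turn":-0.15},{"jaw":85,"delta_pos":[0,0.02,-0.211],"turn":-0.19},{"jaw":85,"delta_pos":[0,0.05,-0.211],"turn":-0.23},{"jaw":85,"delta_pos":[0,0.08,-0.211],"turn":-0.27},{"jaw":85,"delta_pos":[0,0.11,-0.211],"turn":-0.31},{"jaw":85,"delta_pos":[0,0.14,-0.211],"turn":-0.355}]'
python3 h.py .513 .1235 .3 221.2
```

```text
clock: 13.73
position: [0.4715, 0.0204, 0.2946]
ee_rot: [-0.348, 0.938, 0.0, -0.001]
ft_force: [0.2, 0.3, -0.1]
grip_width: 0.994
clk 13.7333 pos [0.4715 0.0204 0.2946] xang -139.31 tz [-0.0017 -0.     -1.    ] F [ 0.2  0.3 -0.1] M [-0.041 -0.055 -0.015] g 0.994 q [-1.06 -0.12  0.86  1.78  0.09  1.44  2.07]
delta [-0.0987  0.0511 -0.0054] turn -0.0029
```

```bash
python3 -m handwheel '[{"jaw":85,"delta_pos":[-0.035,0.018,0],"turn":-0.003},{"jaw":85,"delta_pos":[-0.07,0.036,0],"turn":-0.003},{"jaw":85,"delta_pos":[-0.099,0.051,0],"turn":-0.003},{"jaw":85,"delta_pos":[-0.099,0.051,0],"turn":-0.003},{"jaw":85,"delta_pos":[-0.099,0.051,0],"turn":-0.003}]'
python3 - <<'E'
from m import *
go(.513,.1235,.188,221.2)
c=calibration("wrist");np.savez("wrist9.npz",**c);cv2.imwrite("pics/wrist9.png",camera("wrist")[:,:,::-1]);print(proj(c,[[.513,.1235,.214]]))
E
```

```text
clock: 14.15
position: [0.5138, 0.1235, 0.2934]
ee_rot: [-0.35, 0.937, -0.001, -0.002]
ft_force: [0.6, -1.2, -0.2]
grip_width: 1.0
clk 14.15 pos [0.5138 0.1235 0.2934] xang -138.98 tz [-0.0031 -0.0037 -1.    ] F [ 0.6 -1.2 -0.2] M [-0.033  0.002 -0.008] g 1.0 q [-1.11  0.1   0.86  1.65 -0.07  1.43  2.04]
delta [1.000e-04 6.000e-04 1.054e-01] turn -0.001
[[280.26427443 217.82132637]]
```

View pics/wrist9.png

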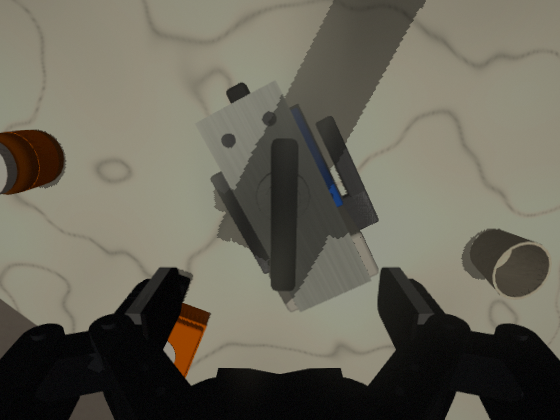

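```bash
python3 - <<'E'
from m import *
c=dict(np.load("wrist9.npz"));im=cv2.imread("pics/wrist9.png");g=cv2.cvtColor(im,cv2.COLOR_BGR2GRAY)
k=np.zeros_like(g);k[125:305,255:310]=(g[125:305,255:310]<62)*255
cc=max(cv2.findContours(k,cv2.RETR_EXTERNAL,cv2.CHAIN_APPROX_NONE)[0],key=cv2.contourArea);r=cv2.minAreaRect(cc);print(r)
Q=plane(c,cv2.boxPoints(r),.214)[:,:2];print(Q.round(4).tolist(),Q.mean(0))
E=plane(c,[(285.5,141),(283.5,290)],.214)[:,:2];d=E[0]-E[1];print(E,E.mean(0),np.linalg.norm(d),np.degrees(np.arctan2(d[1],d[0])))
E
```

```text
((282.0, 214.0), (152.0, 54.0), 90.0)
[[0.4831, 0.0757], [0.4602, 0.102], [0.541, 0.1761], [0.5671, 0.1461]] [0.51286582 0.12497807]
[[0.47162645 0.09184502]
 [0.55332652 0.1618982 ]] [0.51247649 0.12687161] 0.10762132629830191 -139.3887850330417
```

```bash
python3 h.py .5128 .1248 .187 220.7; python3 -m handwheel '[{"jaw":85,"delta_pos":[0,0.0015,0.035],"turn":0.001},{"jaw":85,"delta_pos":[0,0.0015,0.07],"turn":0.001},{"jaw":70,"delta_pos":[0,0.0015,0.1],"turn":0.001},{"jaw":55,"delta_pos":[0,0.0015,0.106],"turn":0.001},{"jaw":40,"delta_pos":[0,0.0015,0.106],"turn":0.001},{"jaw":40,"delta_pos":[0,0.0015,0.106],"turn":0.001}]'; python3 - <<'E'
from m import *
go(.5128,.1248,.187,220.7)
c=calibration("wrist");np.savez("wrist10.npz",**c);cv2.imwrite("pics/wrist10.png",camera("wrist")[:,:,::-1])
E
```

```text
clk 14.2 pos [0.5138 0.1215 0.2941] xang -139.14 tz [-0.0025 -0.0027 -1.    ] F [-0.6 -0.5  0.3] M [-0.057  0.038  0.02 ] g 0.993 q [-1.11  0.09  0.86  1.65 -0.07  1.43  2.04]
delta [-0.0018  0.0032  0.1071] turn 0.0009
clock: 14.7
position: [0.5137, 0.1214, 0.1911]
ee_rot: [-0.346, 0.938, 0.0, 0.0]
ft_force: [0.9, -0.5, -0.0]
grip_width: 0.469
clk 14.7 pos [0.5137 0.1214 0.1911] xang -139.48 tz [ 7.e-04  5.e-04 -1.e+00] F [ 0.9 -0.5 -0. ] M [ 0.022 -0.019  0.008] g 0.469 q [-1.08  0.17  0.85  1.81 -0.14  1.22  2.09]
delta [-0.0015  0.0032  0.0041] turn -0.001
```

View pics/wrist10.png

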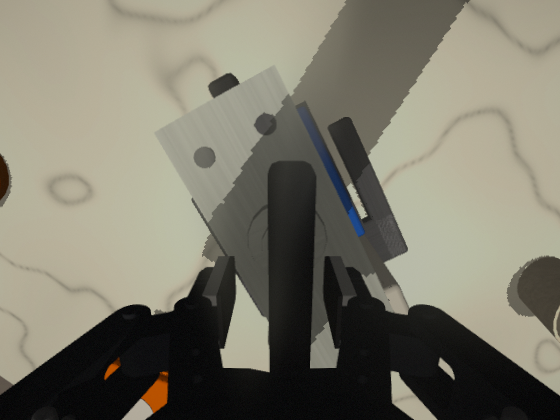

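```bash
python3 - <<'E'
from m import *
c=dict(np.load("wrist10.npz"));o=get_obs();T=R.from_quat(o["ee_rot"]).as_matrix();p=o["position"]
for z in(.214,.194):
  for q in plane(c,[(272,165),(312,165),(292,172)],z): print(z,q.round(4),((q-p)@T*1e3).round(1))
E
python3 -m handwheel '[{"jaw":40,"delta_pos":[-0.0015,0.0036,0.003],"turn":0},{"jaw":25,"delta_pos":[-0.0015,0.0036,0.004],"turn":0},{"jaw":25,"delta_pos":[-0.0015,0.0036,0.004],"turn":0},{"jaw":25,"delta_pos":[-0.0015,0.0036,0.004],"turn":0}]' 25; python3 - <<'E'
from m import *
go(.5128,.1248,.187,220.7)
c=calibration("wrist");np.savez("wrist11.npz",**c);cv2.imwrite("pics/wrist11.png",camera("wrist")[:,:,::-1])
E
```

```text
0.214 [0.4754 0.0851 0.214 ] [ 53.1  -2.6 -22.4]
0.214 [0.4662 0.0959 0.214 ] [ 53.2  11.6 -22.4]
0.214 [0.4727 0.0922 0.214 ] [ 50.6   4.5 -22.4]
0.194 [0.4781 0.0868 0.194 ] [50.  -3.1 -2.4]
0.194 [0.4673 0.0994 0.194 ] [50.1 13.5 -2.4]
0.194 [0.4749 0.0951 0.194 ] [47.1  5.3 -2.4]
clock: 15.08
position: [0.5122, 0.1259, 0.1864]
ee_rot: [-0.347, 0.938, 0.0, 0.0]
ft_force: [-0.0, -0.1, -0.5]
grip_width: 0.289
clk 15.0833 pos [0.5122 0.1259 0.1864] xang -139.4 tz [ 5.e-04  5.e-04 -1.e+00] F [-0.  -0.1 -0.5] M [-0.     0.022 -0.024] g 0.289 q [-1.09  0.18  0.85  1.82 -0.14  1.21  2.09]
delta [ 0.0002 -0.0012 -0.0006] turn -0.0006
```

View pics/wrist11.png

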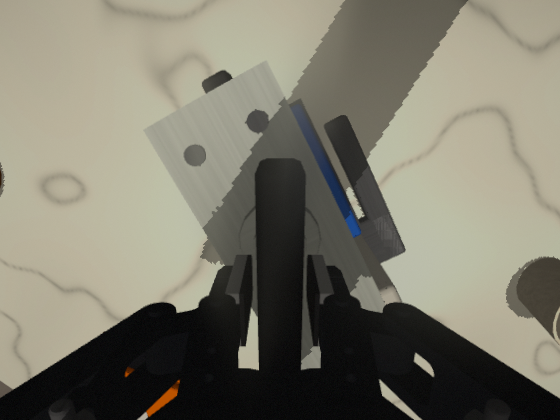

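```bash
python3 -m handwheel '[{"jaw":10,"delta_pos":[0,0,0],"turn":0},{"jaw":10,"delta_pos":[0,0,0],"turn":0},{"jaw":10,"delta_pos":[0,0,0],"turn":0},{"jaw":10,"delta_pos":[0,0,0],"turn":0},{"jaw":10,"delta_pos":[0,0,0],"turn":0}]' 40
python3 h.py .5128 .1248 .187 220.7
python3 -m handwheel '[{"jaw":10,"delta_pos":[0,0,0],"turn":0.02},{"jaw":10,"delta_pos":[0,0,0],"turn":0.05},{"jaw":10,"delta_pos":[0,0,0],"turn":0.08},{"jaw":10,"delta_pos":[0,0,0],"turn":0.1},{"jaw":10,"delta_pos":[0,0,0],"turn":0.1}]'
python3 h.py .5128 .1248 .187 220.7
```

```text
clock: 15.55
position: [0.512, 0.1259, 0.1863]
ee_rot: [-0.347, 0.938, 0.0, 0.0]
ft_force: [-4.2, 0.3, 6.7]
grip_width: 0.204
clk 15.55 pos [0.512  0.1259 0.1863] xang -139.42 tz [-1.e-04  6.e-04 -1.e+00] F [-4.2  0.3  6.7] M [ 0.114  0.694 -0.024] g 0.204 q [-1.09  0.18  0.85  1.82 -0.14  1.21  2.09]
delta [ 0.0001 -0.0013 -0.0007] turn -0.0006
clock: 15.97
position: [0.5119, 0.1261, 0.1863]
ee_rot: [-0.194, 0.981, 0.0, -0.0]
ft_force: [-3.6, 1.4, 6.9]
grip_width: 0.204
clk 15.9667 pos [0.5119 0.1261 0.1863] xang -157.64 tz [-4.e-04  7.e-04 -1.e+00] F [-3.6  1.4  6.9] M [ 0.198  0.799 -0.21 ] g 0.204 q [-1.12  0.19  0.89  1.82 -0.16  1.21  1.78]
delta [-0.0003 -0.0015 -0.0007] turn -0.1019
```

```bash
python3 -m handwheel '[{"jaw":10,"delta_pos":[0,0,0],"turn":0.03},{"jaw":10,"delta_pos":[0,0,0],"turn":0.065},{"jaw":10,"delta_pos":[0,0,0],"turn":0.1},{"jaw":10,"delta_pos":[0,0,0],"turn":0.135},{"jaw":10,"delta_pos":[0,0,0],"turn":0.17},{"jaw":10,"delta_pos":[0,0,0],"turn":0.205},{"jaw":10,"delta_pos":[0,0,0],"turn":0.24},{"jaw":10,"delta_pos":[0,0,0],"turn":0.27},{"jaw":10,"delta_pos":[0,0,0],"turn":0.3},{"jaw":10,"delta_pos":[0,0,0],"turn":0.3}]'
python3 h.py .5128 .1248 .187 220.7
python3 -m handwheel '[{"jaw":10,"delta_pos":[0,0,0],"turn":0.03},{"jaw":10,"delta_pos":[0,0,0],"turn":0.06},{"jaw":10,"delta_pos":[0,0,0],"turn":0.09},{"jaw":10,"delta_pos":[0,0,0],"turn":0.12},{"jaw":10,"delta_pos":[0,0,0],"turn":0.15},{"jaw":10,"delta_pos":[0,0,0],"turn":0.15}]'
python3 h.py .5128 .1248 .187 220.7
```

```text
clock: 16.8
position: [0.512, 0.1267, 0.1863]
ee_rot: [0.273, 0.962, 0.001, -0.0]
ft_force: [-3.8, 2.6, 5.6]
grip_width: 0.202
clk 16.8 pos [0.512  0.1267 0.1863] xang 148.29 tz [-2.0e-04  1.2e-03 -1.0e+00] F [-3.8  2.6  5.6] M [ 0.598  0.681 -0.141] g 0.202 q [-1.24  0.22  1.04  1.82 -0.2   1.21  0.88]
delta [-0.0017 -0.0012 -0.0007] turn -0.4023
clock: 17.3
position: [0.5122, 0.1268, 0.1863]
ee_rot: [0.49, 0.872, 0.001, -0.0]
ft_force: [-2.1, 4.1, 5.6]
grip_width: 0.205
clk 17.3 pos [0.5122 0.1268 0.1863] xang 121.32 tz [ 4.0e-04  1.3e-03 -1.0e+00] F [-2.1  4.1  5.6] M [ 0.765  0.514 -0.164] g 0.205 q [-1.3   0.25  1.13  1.82 -0.24  1.22  0.44]
delta [-0.0021 -0.0005 -0.0007] turn -0.5521
```

```bash
python3 -m handwheel '[{"jaw":10,"delta_pos":[0,0,0],"turn":0.02},{"jaw":10,"delta_pos":[0,0,0],"turn":0.04},{"jaw":10,"delta_pos":[0,0,0],"turn":0.06},{"jaw":10,"delta_pos":[0,0,0],"turn":0.08},{"jaw":10,"delta_pos":[0,0,0],"turn":0.08},{"jaw":10,"delta_pos":[0,0,0],"turn":0.08}]'
python3 h.py .5128 .1248 .187 220.7
python3 -m handwheel '[{"jaw":10,"delta_pos":[0,0,0],"turn":0.02},{"jaw":10,"delta_pos":[0,0,0],"turn":0.04},{"jaw":10,"delta_pos":[0,0,0],"turn":0.06},{"jaw":10,"delta_pos":[0,0,0],"turn":0.08},{"jaw":10,"delta_pos":[0,0,0],"turn":0.08},{"jaw":10,"delta_pos":[0,0,0],"turn":0.08}]'
python3 h.py .5128 .1248 .187 220.7
```

```text
clock: 17.8
position: [0.5123, 0.1269, 0.1863]
ee_rot: [0.593, 0.806, 0.001, -0.0]
ft_force: [-1.6, 5.1, 5.7]
grip_width: 0.201
clk 17.8 pos [0.5123 0.1269 0.1863] xang 107.32 tz [ 8.0e-04  1.4e-03 -1.0e+00] F [-1.6  5.1  5.7] M [ 1.062  0.29  -0.167] g 0.201 q [-1.34  0.27  1.18  1.82 -0.27  1.22  0.22]
delta [-0.0022 -0.0002 -0.0007] turn -0.6299
clock: 18.3
position: [0.5125, 0.127, 0.1863]
ee_rot: [0.689, 0.725, 0.001, -0.0]
ft_force: [0.0, 5.9, 3.9]
grip_width: 0.206
clk 18.3 pos [0.5125 0.127  0.1863] xang 92.96 tz [ 0.0011  0.0014 -1.    ] F [0.  5.9 3.9] M [ 1.126  0.049 -0.103] g 0.206 q [-1.37  0.3   1.23  1.82 -0.3   1.23  0.  ]
delta [-0.0022  0.0002 -0.0007] turn -0.7097
```

```bash
python3 -m handwheel '[{"jaw":10,"delta_pos":[0,0,0],"turn":0.02},{"jaw":10,"delta_pos":[0,0,0],"turn":0.04},{"jaw":10,"delta_pos":[0,0,0],"turn":0.06},{"jaw":10,"delta_pos":[0,0,0],"turn":0.08},{"jaw":10,"delta_pos":[0,0,0],"turn":0.096},{"jaw":10,"delta_pos":[0,0,0],"turn":0.096}]'
python3 h.py .5128 .1248 .187 220.7
```

```text
clock: 18.8
position: [0.5127, 0.1269, 0.1864]
ee_rot: [0.791, 0.612, 0.001, -0.0]
ft_force: [1.8, 5.5, 2.6]
grip_width: 0.203
clk 18.8 pos [0.5127 0.1269 0.1864] xang 75.53 tz [ 0.0016  0.0013 -1.    ] F [1.8 5.5 2.6] M [ 1.143 -0.21  -0.094] g 0.203 q [-1.4   0.33  1.27  1.82 -0.33  1.23 -0.28]
delta [-0.002   0.0006 -0.0006] turn -0.8065
```

```bash
python3 -m handwheel '[{"jaw":40,"delta_pos":[0,0,0],"turn":0},{"jaw":85,"delta_pos":[0,0,0],"turn":0},{"jaw":85,"delta_pos":[0,0,0],"turn":0},{"jaw":85,"delta_pos":[0,0,0],"turn":0},{"jaw":85,"delta_pos":[0,0,-0.02],"turn":0},{"jaw":85,"delta_pos":[0,0,-0.05],"turn":0},{"jaw":85,"delta_pos":[0,0,-0.09],"turn":0},{"jaw":85,"delta_pos":[0,0,-0.11],"turn":0},{"jaw":85,"delta_pos":[0,0,-0.11],"turn":0}]'
python3 - <<'E'
from m import *
go(.513,.1235,.188,75.5)
c=calibration("wrist");np.savez("wrist12.npz",**c);cv2.imwrite("pics/wrist12.png",camera("wrist")[:,:,::-1])
E
```

```text
clock: 19.55
position: [0.5139, 0.1253, 0.3]
ee_rot: [0.791, 0.612, 0.003, 0.0]
ft_force: [0.4, 0.4, -1.0]
grip_width: 0.998
clk 19.55 pos [0.5139 0.1253 0.3   ] xang 75.49 tz [ 0.0049  0.0031 -1.    ] F [ 0.4  0.4 -1. ] M [ 0.036  0.013 -0.025] g 0.998 q [-1.48  0.16  1.3   1.66 -0.16  1.44 -0.42]
delta [-0.0024 -0.0009  0.112 ] turn -0.0001
```

View pics/wrist12.png

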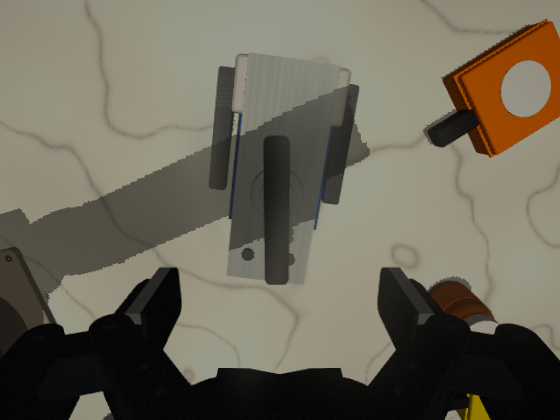

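The bar now lies 7.5° off the press axis. That makes the total turn about 2.53 rad, so the screw reads about 3.0. To confirm the pad meets the lid, I'll look in from beside the press with the wrist camera.

```bash
python3 h.py .629 -.0025 .3 67.7; python3 - <<'E'
from h import *
t=calibration("top")
print(plane(t,[(307,156)],.1)[:,:2],plane(t,[(232,160)],.04)[:,:2])
E
```

```text
clk 19.6 pos [0.513  0.1255 0.2977] xang 75.52 tz [ 0.0027  0.0023 -1.    ] F [-0.3  0.3 -0.6] M [-0.026  0.02   0.015] g 0.997 q [-1.48  0.16  1.3   1.66 -0.16  1.44 -0.42]
delta [-0.095   0.1443 -0.0022] turn 0.0434
[[ 0.70627704 -0.13007214]] [[0.71428185 0.12107047]]
```

```bash
python3 -m handwheel '[{"jaw":85,"delta_pos":[-0.02,0.03,0],"turn":0},{"jaw":85,"delta_pos":[-0.04,0.06,0],"turn":0},{"jaw":85,"delta_pos":[-0.06,0.09,0],"turn":0},{"jaw":85,"delta_pos":[-0.08,0.12,0],"turn":0},{"jaw":85,"delta_pos":[-0.095,0.144,0],"turn":0},{"jaw":85,"delta_pos":[-0.095,0.144,0],"turn":0},{"jaw":85,"delta_pos":[-0.095,0.144,0],"turn":0}]'; python3 h.py .629 -.0025 .12 67.7
```

```text
clock: 20.18
position: [0.6276, -0.0074, 0.294]
ee_rot: [0.793, 0.609, -0.002, 0.0]
ft_force: [-1.0, 0.3, 0.6]
grip_width: 0.997
clk 20.1833 pos [ 0.6276 -0.0074  0.294 ] xang 75.07 tz [-0.0026 -0.0026 -1.    ] F [-1.   0.3  0.6] M [ 0.074 -0.002 -0.001] g 0.997 q [-0.83  0.5   1.12  1.39 -0.44  1.52  0.  ]
delta [0.0056 0.0004 0.174 ] turn 0.0409
```

```bash
python3 -m handwheel '[{"jaw":85,"delta_pos":[0,0,0.035],"turn":0.02},{"jaw":85,"delta_pos":[0,0,0.07],"turn":0.04},{"jaw":85,"delta_pos":[0.003,0,0.105],"turn":0.04},{"jaw":85,"delta_pos":[0.005,0,0.14],"turn":0.04},{"jaw":85,"delta_pos":[0.005,0,0.17],"turn":0.04},{"jaw":85,"delta_pos":[0.005,0,0.174],"turn":0.04},{"jaw":85,"delta_pos":[0.005,0,0.174],"turn":0.04}]'; python3 - <<'E'
from m import *
go(.629,-.0025,.12,67.7)
c=calibration("wrist");np.savez("wrist13.npz",**c);im=camera("wrist")[:,:,::-1];cv2.imwrite("pics/wrist13.png",im)
o=home
for nm,z in (("padface@47",.047),("padface@61",.061),("padtop",.075)):
  P=[[*(home-.027*n_),z],[*(home-.027*n_+.02*u),z],[*(home-.027*n_-.02*u),z]];print(nm,proj(c,P).round())
cv2.imwrite("pics/wrist13c.png",cv2.resize(im[60:360,0:220],None,fx=2,fy=2,interpolation=cv2.INTER_CUBIC)) 
E
```

```text
clock: 20.77
position: [0.6275, 0.0037, 0.1204]
ee_rot: [0.827, 0.562, -0.002, -0.001]
ft_force: [0.1, -0.3, 0.5]
grip_width: 0.994
clk 20.7667 pos [0.6275 0.0037 0.1204] xang 68.39 tz [-3.6e-03 -3.0e-04 -1.0e+00] F [ 0.1 -0.3  0.5] M [-0.025  0.005  0.007] g 0.994 q [-0.82  0.63  1.04  1.62 -0.57  1.22 -0.04]
delta [-0.0052  0.0037  0.0004] turn 0.0038
padface@47 [[ 84. 120.]
 [ 81.  87.]
 [ 88. 151.]]
padface@61 [[ 72. 120.]
 [ 68.  86.]
 [ 76. 154.]]
padtop [[ 58. 121.]
 [ 53.  84.]
 [ 63. 157.]]
```

View pics/wrist13c.png

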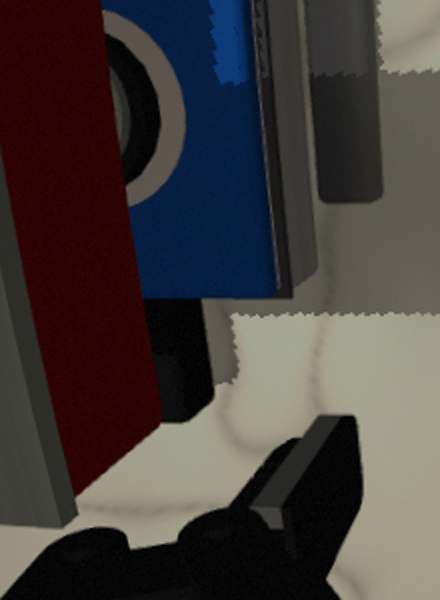

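The wrist crop shows the black pad's lower edge at full-frame (80,115). I predicted (84,120) if it rests on the lid and (72,120) if the screw were at 0. It sits concentric on the lid's white disc, so the pad is on the lid. I'll do one last overview, then hand in.

```bash
python3 -m handwheel '[{"jaw":85,"delta_pos":[-0.02,0.02,-0.04],"turn":0},{"jaw":85,"delta_pos":[-0.04,0.03,-0.08],"turn":0},{"jaw":85,"delta_pos":[-0.06,0.03,-0.12],"turn":0},{"jaw":85,"delta_pos":[-0.06,0.03,-0.12],"turn":0},{"jaw":85,"delta_pos":[-0.06,0.03,-0.12],"turn":0}]'; python3 - <<'E'
from m import *
go(.629,-.0025,.12,67.7)
im=camera("top")[:,:,::-1];cv2.imwrite("pics/top14.png",im)
E
```

```text
clock: 21.23
position: [0.6358, -0.0682, 0.2486]
ee_rot: [0.829, 0.56, 0.003, 0.003]
ft_force: [0.3, -0.4, -0.2]
grip_width: 1.0
clk 21.2333 pos [ 0.6358 -0.0682  0.2486] xang 68.07 tz [ 8.8e-03 -7.0e-04 -1.0e+00] F [ 0.3 -0.4 -0.2] M [-0.016  0.028  0.   ] g 1.0 q [-0.72  0.55  1.12  1.45 -0.5   1.44  0.01]
delta [ 0.0581 -0.032   0.1285] turn 0.0021
```

View pics/top14.png

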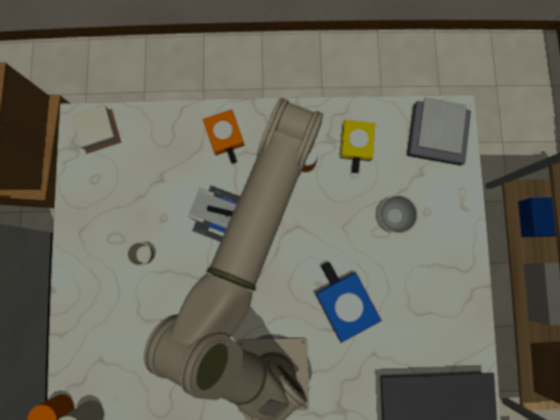

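The jar (307,160), bowl (397,214), tub (141,253) and the look-alikes are where they started. The robot is clear and touching nothing.

```bash
python3 -c "
from workcell import *
print(hand_in())"
```

```text
the job is handed in; nothing more can be done
None
```

The mould is home against the column and the press is snugged lightly. I handed in at about 21 s; no verdict came back.

**Getting the mould home:** The interface can't tilt the tool, so I couldn't lean it back as suggested. I dragged the small blue mould by its handle until its nose was in the lane. Then I pushed the end of the handle with the back of one open finger, which kept the gripper clear of the head.
- It stopped dead against the column, and the wrist force rose to about 36 N.
- In the top view the rear edge was then about 65 mm and the handle end about 114 mm before home (expected 65 and 115).
- The wrist camera put the handle end about 6–10 mm further in. That was a rough reading at the edge of the frame, so I relied on the top view and the hard stop.

**Turning the screw:** I gripped the T-bar over its stem and turned it clockwise about 145°. The screw went from about 0.47 to about 3.0 rad, which should be a light snug. This reading assumes the bar lies along the press axis at 0; I had no direct screw reading.

**Last checks:**
- **Pad:** The wrist view from beside the press shows the pad down on the lid. Its edge was within about 6 px of where I predicted, which is not sharp enough to measure how tight it is.
- **Torque:** The wrist torque was too noisy to confirm contact or tightness.
- **Everything else:** The jar, bowl, tub and look-alikes had not visibly moved in the last top view, and the robot was touching nothing.

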